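# Nest two angle sections on a sloping saddle

## Task

Put the two rinsed angle sections away from the drying rack onto the sloping saddle stand: first lay the blue one over the saddle's ridge, then nest the silver one over the blue one. Each must sit fully down with its legs flat on those beneath and its lower end against the stop; let go of them and leave the other things on the bench where they are.

Things in the scene. Friction and masses are not known exactly. Their poses are not given: they have to be found in the camera images.
- blue_angle: Blue roof-shaped 90 deg angle section (inverted V), 110 mm long, legs 6 mm thick, 27.8 mm tall, 49 mm wide over two vertical lips (4.7 mm thick, 7 mm tall) along its lower edges: grip across these at mid-length. 0.08 to 0.17 kg. Origin: mid-length, centre of the underside (bottom of the lips); x along its length, y across, z up through the apex; inner apex at z = 19.3 mm. Ends are alike. Goes on first.
- silver_angle: Bare aluminium section, in shape, size, mass and axes the same as the blue one. Goes over the blue one and then lies 8.5 mm higher, along the ridge's z. Both start apex up across the rack's bars, underside 20 mm above the worktop, within 0.25 rad of square to the bars.
- saddle_ridge: The saddle's ridge: steel 90 deg roof-shaped angle, 118 mm long, legs 32 mm, no lips, sloping 30 deg. Origin: outer apex at the low end, at the stop's face, 66 mm above the worktop; x up the slope along the apex, y across, z square to the slope (leans 30 deg to the low side). Seated, the blue origin is at x 55, y 0, z -19.3 mm here, the silver at x 55, y 0, z -10.8 mm, their z along this z.
- saddle_stand: What carries the ridge: white base 170x90x10 mm and two posts 16 mm wide under the ridge. Fixed, elsewhere in each run; low end to the robot. A black stop plate (50 mm wide, 6 mm thick) stands square to the slope at the ridge's low end, from 27 mm below to 13 mm above the apex line. The metal is smooth: sections may slide down to it or may stay. Origin: centre of the underside, x level, uphill.
- drying_rack: White fixed rack, 94x256 mm: two bars along its y at x = -36 and +36 mm, 9 mm wide, tops 20 mm above the worktop, with end rails; open between the bars (63 mm) down to the worktop. Origin: centre of its underside. The two sections lie on it side by side, 55 to 70 mm either side of its centre; which is on which side changes.
- slide_carton: Small white and blue card box, 31x81x28 mm; a bystander, origin at the centre of its underside.
- canister: Small white screw-cap jar, 31 mm across, 40 mm tall; a bystander, origin at the centre of its underside.
- timer: White digital timer lying on its back, 56x64x19 mm; a bystander, origin at the centre of its underside.
- tape_roll: Roll of paper tape lying flat, 62 mm across, 19 mm high; a bystander, origin at the centre of its underside.
- bottle_50: Brown bottle with blue cap, 46 mm across, 88 mm tall; a bystander, origin at the centre of its underside.
- glue_tube: White tube with red cap, lying, 26x101x19 mm; a bystander, origin at the centre of its underside.
There are look-alikes about, which are no part of the job. Several things have the shape of the saddle_stand; the one meant has the colours described above.

How it is judged:
By the outcome, as a careful person would: the job done as asked, in the order asked, and still so for the second after the job is handed in, with the robot touching nothing.
It also fails if it takes over 58 s, if anything falls off the work surface, if the arm or the gripper's body presses on something with over 40 N, if the wrist force passes 120 N, or if a joint passes its speed limit or range.

## Robot

A 7-joint arm with a two-finger parallel gripper is mounted at the origin on a cart in front of the work surface, level with it; the furniture and walls round the work are solid. World frame = base frame: x ahead of the robot, y to its left, z up, the work surface at z = 0. Lengths are in m, angles in rad, forces in N, time in s.
With the tool pointing down it reaches from about 0.4 to 0.9 m from the base axis. Payload 5.5 kg.
Tool frame: the origin (TCP) lies where the fingers leave the gripper's body, on its centre line; the fingertips stand 66 mm ahead of it and the grasp point (between the pads) lies 47 mm ahead of it (manip.grasp_offset is the distance from the TCP to the grasp point, in m); y points along the fingers, x is the direction in which the jaws open and shut, and the axes are right-handed (so a half turn about y gives the same grasp; the last joint's range is limited). The gripper opens to 92 mm and grips with 3 to 60 N. Pads are 19 mm wide; open, the fingers measure 130 mm over their backs; the gripper's body (75 mm by 190 mm) begins 47 mm behind the grasp point.
Start: joints at [-0.907, 0.501, -0.427, 1.55, 0.221, 1.138, -0.21], TCP at [0.254, 0.599, 0.292] pointing down, gripper open.
Joint ranges: [-2.88, 2.88], [-0.31, 2.03], [-1.54, 1.56], [0.2, 2.42], [-1.41, 4.55], [0.19, 2.02], [-2.57, 2.57]. Speed limits (rad/s): [2.57, 2.57, 3.14, 3.14, 3.14, 3.14, 3.14].

## Interface

Orientations are given as a rotation vector (axis times angle).
In Python, from workcell import manip gives the robot as it stands. The module is installed in compiled form; this text tells all that it offers.
- The arm moves only by the tool jog_arm, never from a script. Its argument "plan" is a list of rows, each a list of 7 numbers: the turn, a rotation vector about the world's x, y, z in degrees, then the shift along the world's x, y, z in mm, then the finger opening in mm, from 0 to 91.8. A call has 1 to 20 rows; each row is the pose to reach, as a shift and turn from the pose commanded when the call began; what a row does not reach only later rows make up. A row lasts 1/10 s, in which the tool goes at most 50 mm and 8.59 degrees, less where a joint would pass 70% of its speed; a pose out of reach is approached as far as the arm can. A call with a gripper value outside its range is refused whole. The fingers move at their own pace and stop on an object; the grip force is fixed at half the most. Time passes only in rows, so rows that repeat a pose let the fingers close. It gives the time, the measured TCP pose, the force and the opening at its end, in the units of the state.
- manip.get_state(): the state, without advancing time (a new reading comes with each control period).
- manip.read_camera(name): name is "scene" or "top" or "wrist"; returns the picture (480x640x3 uint8, blue, green, red); there is no depth.
- manip.get_calibration(name): a dict with "intrinsics" (3x3 intrinsics, pixels), "D" ([k1, k2, p1, p2, k3] as OpenCV has them; the pictures are not rectified), "rvec" (rotation vector, rad) and "tvec" (3), from world to camera coordinates, as OpenCV has them; the wrist camera has in their place "mount" (4x4, takes a point from camera to tool coordinates, whose origin is the TCP and whose axes are the tool frame's). Camera axes: x right, y down, z forward; pixel columns grow to the right and rows downward; lengths in m; the calibration is good to about 2 mm. A picture is of the moment at which its call begins: read the wrist's pose just before it. get_calibration takes no time and is no camera call.
- manip.close_job(): hands the job in, once; it reports no verdict.
Trained networks look in the newest picture that a camera, given by its name, has taken for a name from the list of things; names that differ only in an ending like _2 or _b are one class to them, and where a whole thing is asked for, a point or a joint stands for the part that bears it (a point fixed in the world has none). Each returns a list of dicts, best first, with "conf" (0 to 1); they miss things now and then, are a little off and sometimes report something else, mostly with a low value. They report only what shows in the picture. A call takes as long as a camera call. They do not tell look-alikes from the thing itself.
- manip.look_for(camera, thing): "pixel" ([column, row] in pixels, amid what is visible of it).
- manip.regions_of(camera, thing): "pixels" (480x640 bool, what is visible of it) and "pixel" ([column, row] in pixels, amid what is visible of it).
- manip.place_of(camera, thing): "pixel" ([column, row] in pixels: a listed point, or the origin of a listed thing).
The state is a dict: "time_s": time; "joints": joint angles; "joint_vel": joint speeds; "joint_efforts": joint torques, N m; "eef_pos": TCP position; "tool_rot": TCP orientation; "force": force on the tool from outside, world axes, zero at the start; "ft_torque": the same for the moment, N m; "grip_width": finger opening in m.
Only numpy, scipy, OpenCV 4.12 (cv2) and the standard library are available. Lean on these libraries where they do the work, as an engineer would, in place of code of your own. Each camera call takes 0.05 s, during which the arm holds its last target.

## Working session

There is one attempt and no reset: what is moved stays moved. The work goes in short steps, Python scripts to look and compute and a tool call to move; the robot and the scene stay as the last step left them, time stands still between calls to the robot, and variables do not carry over. Pictures are saved under pics/ and viewed, and the job is handed in when it is done.

Besides the shell and the picture viewer there is one more tool, called after "Request:" by a JSON object that holds its "api" and its "payload". jog_arm: Moves the arm, as the interface text tells. Its arguments: {"type":"object","properties":{"plan":{"type":"array","items":{"type":"array","items":{"type":"number"}}}},"required":["plan"]}

```bash
mkdir -p pics; ls
python3 - <<'E'
from workcell import manip
import cv2, numpy as np
s=manip.get_state()
for k in s: print(k, np.round(s[k],4))
print(manip.grasp_offset)
for n in ["scene","top","wrist"]:
    im=manip.read_camera(n); cv2.imwrite(f"pics/{n}0.png",im)
    print(n,manip.get_calibration(n))
E
```

```text
pics
time_s 0.0
joints [-0.9068  0.5019 -0.4268  1.5514  0.2208  1.1383 -0.2103]
joint_vel [ 0.0006  0.0017 -0.0015  0.0005  0.0002 -0.0012  0.0008]
joint_efforts [-1.20000e-03 -5.66577e+01 -5.81610e+00 -2.79109e+01 -6.85000e-02
  3.07000e-02  2.00000e-04]
eef_pos [0.2534 0.5979 0.2912]
tool_rot [-1.3736 -0.9079  0.9106]
force [-0.4379  1.0896 -0.7253]
ft_torque [-0.0012  0.0135  0.0046]
grip_width 0.0919
0.0467
scene {'intrinsics': array([[607.74738122,   0.        , 325.91800929],
       [  0.        , 607.74738122, 236.27204105],
       [  0.        ,   0.        ,   1.        ]]), 'D': array([0.00592947, 0.        , 0.        , 0.        , 0.        ]), 'rvec': array([ 2.08065652, -0.5278829 ,  0.29619993]), 'tvec': array([-0.44683541,  0.18488775,  1.74705933])}
top {'intrinsics': array([[618.32318528,   0.        , 320.03459454],
       [  0.        , 618.32318528, 235.79589743],
       [  0.        ,   0.        ,   1.        ]]), 'D': array([0.06735897, 0.        , 0.        , 0.        , 0.        ]), 'rvec': array([ 1.66920098, -2.04727995,  0.71832097]), 'tvec': array([0.07529092, 0.41766876, 2.33024848])}
wrist {'intrinsics': array([[402.36184404,   0.        , 316.20258406],
       [  0.        , 402.36184404, 237.72233437],
       [  0.        ,   0.        ,   1.        ]]), 'D': array([-0.08014678,  0.        ,  0.        ,  0.        ,  0.        ]), 'mount': array([[ 9.99999332e-01, -2.28225149e-04,  1.13315737e-03,
        -3.83451286e-05],
       [-1.15410199e-03, -2.51969841e-01,  9.67734399e-01,
        -9.31719408e-02],
       [ 6.46601537e-05, -9.67735060e-01, -2.51969936e-01,
         6.79978548e-02],
       [ 0.00000000e+00,  0.00000000e+00,  0.00000000e+00,
         1.00000000e+00]])}
```

View pics/scene0.png

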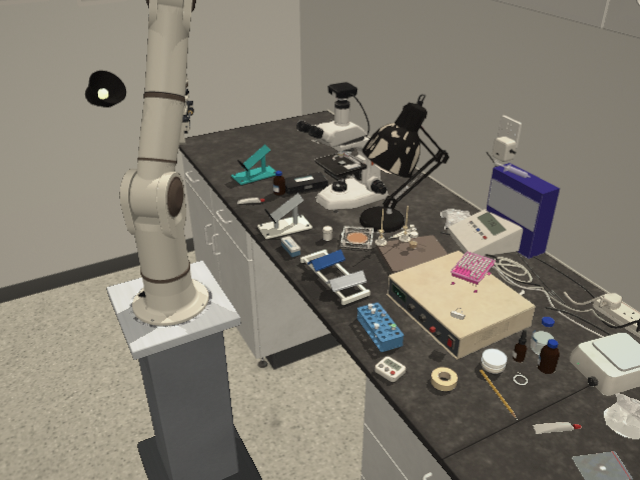

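View pics/top0.png

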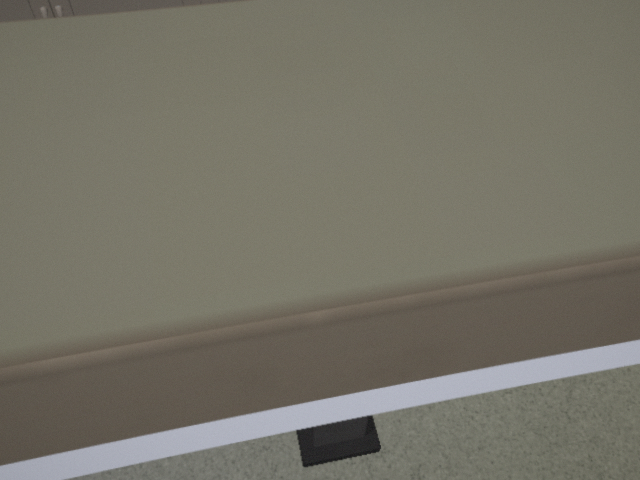

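View pics/wrist0.png

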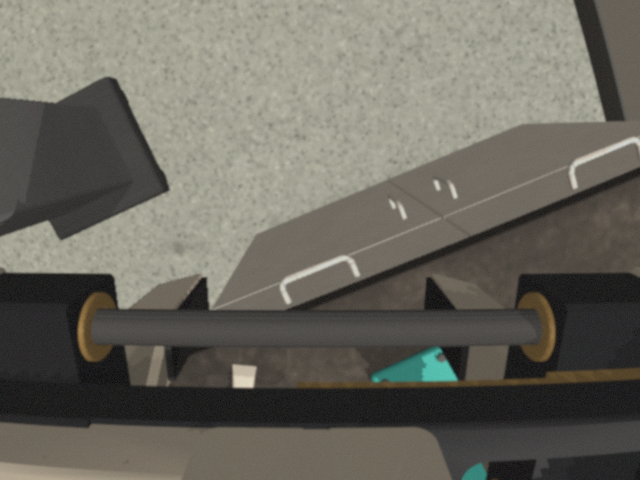

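```bash
cat > h.py <<'E'
from workcell import manip
import cv2, numpy as np
from scipy.spatial.transform import Rotation as R
def cam(n,st=None):
    c=manip.get_calibration(n); K=c['intrinsics'];D=c['D']
    if 'mount' in c:
        T=np.eye(4);T[:3,:3]=R.from_rotvec(st['tool_rot']).as_matrix();T[:3,3]=st['eef_pos']
        M=T@c['mount']; W=np.linalg.inv(M)
    else:
        W=np.eye(4);W[:3,:3]=R.from_rotvec(c['rvec']).as_matrix();W[:3,3]=c['tvec']
    return K,D,W
def proj(P,C):
    K,D,W=C
    return cv2.projectPoints(np.atleast_2d(np.float64(P)),cv2.Rodrigues(W[:3,:3])[0],W[:3,3],K,D)[0][:,0]
def ray(px,C):
    K,D,W=C
    u=cv2.undistortPoints(np.float64(px).reshape(-1,1,2),K,D)[:,0]
    d=np.c_[u,np.ones(len(u))]@W[:3,:3]
    return -W[:3,:3].T@W[:3,3],d
def atz(px,z,C):
    o,d=ray(px,C); t=(z-o[2])/d[:,2]
    return o+d*t[:,None]
E
python3 - <<'E'
from h import *
s=manip.get_state();print(np.round(R.from_rotvec(s['tool_rot']).as_matrix(),3))
im=manip.read_camera('scene');C=cam('scene')
hs=dict(blue_angle=.02,silver_angle=.02,saddle_ridge=.066,saddle_stand=0,drying_rack=0,canister=0,slide_carton=0,bottle_50=0,glue_tube=0,timer=0,tape_roll=0)
for n,z in hs.items():
    for r in manip.place_of('scene',n)[:4]:
        print(n,round(r['conf'],2),np.round(r['pixel'],1),np.round(atz(r['pixel'],z,C)[0],3))
cv2.imwrite('pics/s1.png',cv2.resize(im[130:320,200:400],None,fx=4,fy=3.1,interpolation=cv2.INTER_CUBIC))
cv2.imwrite('pics/s1.png',cv2.resize(im[140:310,200:400],None,fx=3.5,fy=3.5,interpolation=cv2.INTER_CUBIC))
E
```

```text
[[ 0.39  -0.001 -0.921]
 [ 0.921 -0.001  0.39 ]
 [-0.002 -1.     0.   ]]
blue_angle 0.78 [327.7 262.6] [ 0.476 -0.071  0.02 ]
silver_angle 0.69 [344.3 285.2] [ 0.463 -0.196  0.02 ]
silver_angle 0.26 [283.  228.3] [0.441 0.178 0.02 ]
saddle_ridge 0.8 [272.3 214.4] [0.417 0.207 0.066]
saddle_ridge 0.66 [242.8 161.5] [0.486 0.64  0.066]
saddle_stand 0.84 [286.9 228.6] [0.465 0.2   0.   ]
saddle_stand 0.67 [255.9 175.7] [0.531 0.625 0.   ]
drying_rack 0.67 [333.4 281.2] [ 0.458 -0.14   0.   ]
canister 0.48 [327.5 241.1] [0.55  0.064 0.   ]
slide_carton 0.62 [287.2 248.1] [0.414 0.09  0.   ]
bottle_50 0.59 [281.1 190.1] [0.567 0.466 0.   ]
glue_tube 0.58 [251.1 200.1] [0.436 0.446 0.   ]
timer 0.75 [285. 232.] [0.45  0.183 0.   ]
timer 0.64 [389.2 372.7] [ 0.394 -0.539  0.   ]
tape_roll 0.77 [442.2 382.9] [ 0.488 -0.629  0.   ]
tape_roll 0.15 [326.3 262.3] [ 0.487 -0.042  0.   ]
```

View pics/s1.png

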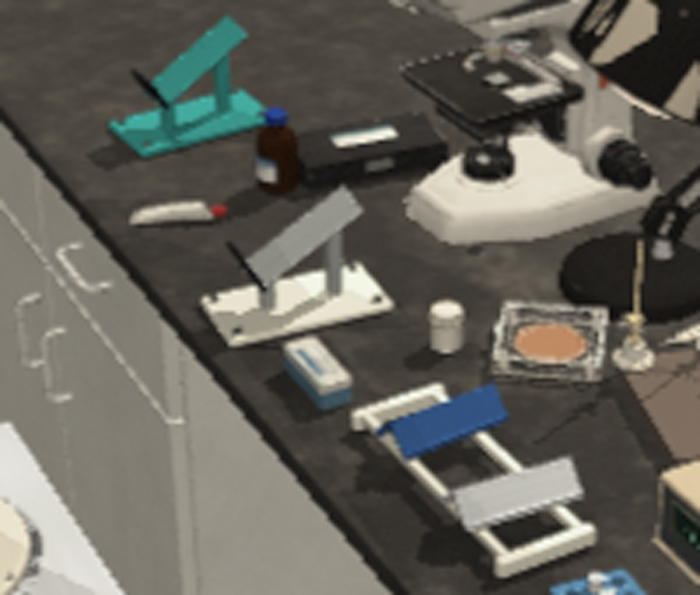

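Request:
{"api": "jog_arm", "payload": {"plan": [[0,0,8,0,0,40,91.8],[0,0,15,40,-40,70,91.8],[0,0,23,70,-80,80,91.8],[0,0,23,90,-125,80,91.8],[0,0,23,105,-170,80,91.8],[0,0,23,120,-215,80,91.8],[0,0,23,135,-260,80,91.8],[0,0,23,150,-305,80,91.8],[0,0,23,165,-350,80,91.8],[0,0,23,175,-390,80,91.8],[0,0,23,175,-420,80,91.8],[0,0,23,175,-420,80,91.8],[0,0,23,175,-420,80,91.8],[0,0,23,175,-420,80,91.8]]}}

```text
time_s: 2.15
eef_pos: [0.4283, 0.1799, 0.3725]
tool_rot: [-1.208, -1.212, 1.21]
force: [-0.0, 0.1, -0.3]
grip_width: 0.0921
```

Run:
```python
from h import *
s=manip.get_state();print(s['time_s'],np.round(s['eef_pos'],4),np.round(R.from_rotvec(s['tool_rot']).as_matrix(),3),np.round(s['joint_vel'],3))
im=manip.read_camera('wrist');C=cam('wrist',s);cv2.imwrite('pics/w1.png',im)
np.savez('w1.npz',im=im,p=s['eef_pos'],r=s['tool_rot'])
hs=dict(blue_angle=.02,silver_angle=.02,saddle_ridge=.066,saddle_stand=0,drying_rack=0)
for n,z in hs.items():
    for r in manip.place_of('wrist',n)[:4]:
        print(n,round(r['conf'],2),np.round(r['pixel'],1),np.round(atz(r['pixel'],z,C)[0],3))
```

```text
2.15 [0.4283 0.1799 0.3725] [[-0.003  0.    -1.   ]
 [ 1.     0.001 -0.003]
 [ 0.001 -1.    -0.   ]] [-0.008  0.006 -0.004 -0.004  0.002  0.     0.002]
blue_angle 0.71 [109.4 235.4] [ 0.474 -0.06   0.02 ]
silver_angle 0.84 [ 12.3 233.5] [ 0.472 -0.184  0.02 ]
saddle_ridge 0.69 [351.2 186.4] [0.412 0.216 0.066]
saddle_stand 0.61 [342.2 218.7] [0.459 0.212 0.   ]
```

View pics/w1.png

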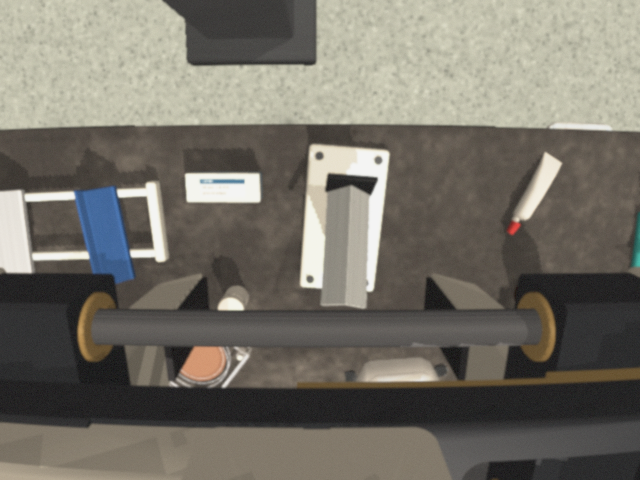

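Run:
```python
from h import *
im=np.load('w1.npz')['im']
cv2.imwrite('pics/w1c.png',cv2.resize(im[135:315,270:430],None,fx=4.4,fy=3.3*1.333,interpolation=cv2.INTER_CUBIC)[:,:])
c=cv2.resize(im[140:312,280:410],None,fx=3.4,fy=3.4,interpolation=cv2.INTER_CUBIC);cv2.imwrite('pics/w1c.png',c);print(c.shape)
```

```text
(585, 442, 3)
```

View pics/w1c.png

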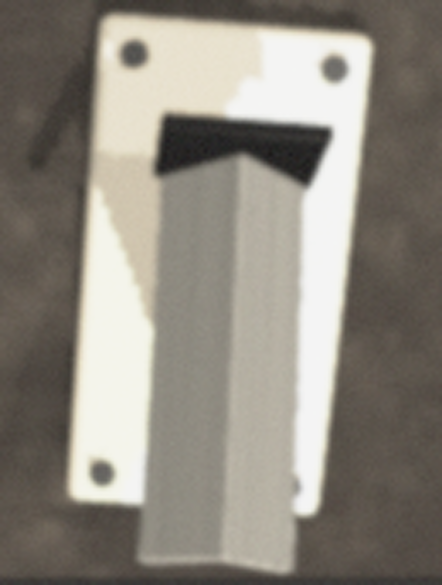

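```bash
cat > fitstand.py <<'E'
from h import *
from scipy.optimize import least_squares
d=np.load('w1.npz');C=cam('wrist',dict(eef_pos=d['p'],tool_rot=d['r']))
Y=22.63
L=np.array([[0,0,0],[118,0,0],[118,Y,-Y],[118,-Y,-Y],[-6,25,13],[-6,-25,13],[0,25,-25],[0,-25,-25]])/1e3
def ridge(p):
    # columns x up slope,y,z
    c,s=np.cos(p[2]),np.sin(p[2]); a=np.radians(30)
    x=np.array([c*np.cos(a),s*np.cos(a),np.sin(a)]);y=np.array([-s,c,0]);z=np.cross(x,y)
    return np.c_[x,y,z]
def mp(p): return np.array([p[0],p[1],.066])+L@ridge(p).T
if __name__=='__main__':
    obs=np.array([[351.5,185],[345.3,303.5],[365.9,308.5],[320.6,305.3],[377.9,177.9],[328.5,173.8]])
    n=len(obs)
    f=lambda p:(proj(mp(p),C)[:n]-obs).ravel()
    r=least_squares(f,[.41,.21,0],loss='soft_l1');print(np.round(r.x,4),np.degrees(r.x[2]));print(np.round(f(r.x).reshape(-1,2),1))
    # base corners
    g=lambda u,v:np.array([u,v])/3.4+[280,140]
    bc=atz([g(100,17),g(372,38),g(318,514),g(70,498)],.01,C);print(np.round(bc,4))
    ctr=bc.mean(0);print(ctr,[np.linalg.norm(bc[i]-bc[i-1]) for i in range(4)], np.degrees(np.arctan2(*(bc[3]-bc[0])[[1,0]])),np.degrees(np.arctan2(*(bc[2]-bc[1])[[1,0]])))
    im=d['im'].copy();big=cv2.resize(im[140:312,280:410],None,fx=3.4,fy=3.4,interpolation=cv2.INTER_CUBIC)
    for q in proj(mp(r.x),C): cv2.circle(big,tuple(int(v) for v in (q-[280,140])*3.4),3,(0,0,255),-1)
    cv2.imwrite('pics/fit1.png',big)
E
python3 fitstand.py
```

```text
[ 0.4109  0.2158 -0.0776] -4.445057490697086
[[-0.   0.5]
 [ 0.3  1.3]
 [ 0.2  0.3]
 [-0.8  0.2]
 [ 1.1 -1.2]
 [-0.8 -1.3]]
[[0.3731 0.1732 0.01  ]
 [0.3794 0.2624 0.01  ]
 [0.5464 0.2509 0.01  ]
 [0.5403 0.1623 0.01  ]]
[0.45982044 0.21218681 0.01      ] [np.float64(0.16757285654672427), np.float64(0.08941175750768814), np.float64(0.16739960821368385), np.float64(0.08886631463785025)] -3.7372527580207935 -3.923708244881772
```

View pics/fit1.png

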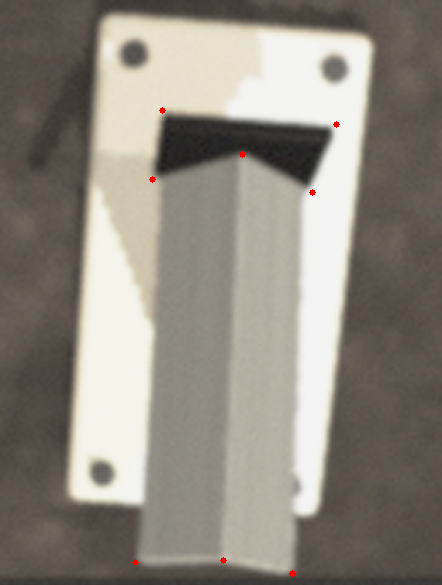

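Request:
{"api": "jog_arm", "payload": {"plan": [[0,0,0,0,-45,-10,91.8],[0,0,0,0,-90,-20,91.8],[0,0,0,0,-135,-30,91.8],[0,0,0,0,-180,-40,91.8],[0,0,0,0,-225,-60,91.8],[0,0,0,0,-270,-80,91.8],[0,0,0,0,-300,-90,91.8],[0,0,0,0,-300,-90,91.8],[0,0,0,0,-300,-90,91.8]]}}

```text
time_s: 3.35
eef_pos: [0.4285, -0.1215, 0.2819]
tool_rot: [-1.208, -1.208, 1.209]
force: [0.2, 1.5, 0.1]
grip_width: 0.0919
```

Run:
```python
from h import *
s=manip.get_state();print(s['time_s'],np.round(s['eef_pos'],4),np.round(s['joint_vel'],3))
im=manip.read_camera('wrist');C=cam('wrist',s);cv2.imwrite('pics/w2.png',im)
np.savez('w2.npz',im=im,p=s['eef_pos'],r=s['tool_rot'])
for n,z in dict(blue_angle=.02,silver_angle=.02,drying_rack=0).items():
    for r in manip.place_of('wrist',n)[:4]:
        print(n,round(r['conf'],2),np.round(r['pixel'],1),np.round(atz(r['pixel'],z,C)[0],4))
```

```text
3.35 [ 0.4285 -0.1215  0.2819] [-0.024 -0.016 -0.031 -0.005 -0.005  0.001 -0.002]
blue_angle 0.76 [377.7 260.1] [ 0.4745 -0.0637  0.02  ]
silver_angle 0.56 [245.5 259. ] [ 0.4733 -0.1863  0.02  ]
```

View pics/w2.png

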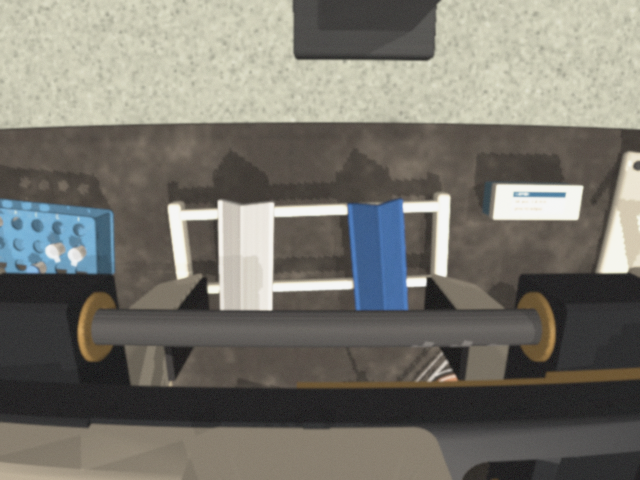

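Request:
{"api": "jog_arm", "payload": {"plan": [[0,0,0,-25,0,0,91.8],[0,0,0,-48,0,0,91.8],[0,0,0,-48,0,0,91.8],[0,0,0,-48,0,0,91.8],[0,0,0,-48,0,0,91.8]]}}

```text
time_s: 4.05
eef_pos: [0.3817, -0.1211, 0.2828]
tool_rot: [-1.21, -1.212, 1.21]
force: [1.6, 0.6, -0.1]
grip_width: 0.0918
```

Run:
```python
from h import *
s=manip.get_state();print(s['time_s'],np.round(s['eef_pos'],4),np.round(s['joint_vel'],3))
im=manip.read_camera('wrist');C=cam('wrist',s)
np.savez('w3.npz',im=im,p=s['eef_pos'],r=s['tool_rot'])
for n,z in dict(blue_angle=.02,silver_angle=.02,drying_rack=0).items():
    for r in manip.place_of('wrist',n)[:4]:
        print(n,round(r['conf'],2),np.round(r['pixel'],1),np.round(atz(r['pixel'],z,C)[0],4))
cv2.imwrite('pics/w3.png',cv2.resize(im[140:310,170:450],None,fx=2.8,fy=2.8,interpolation=cv2.INTER_CUBIC))
```

```text
4.05 [ 0.3817 -0.1211  0.2828] [ 0.001  0.011  0.001 -0.001  0.002 -0.     0.002]
blue_angle 0.79 [376.9 304.2] [ 0.473  -0.0621  0.02  ]
silver_angle 0.95 [247.2 301.8] [ 0.4707 -0.1865  0.02  ]
```

View pics/w3.png

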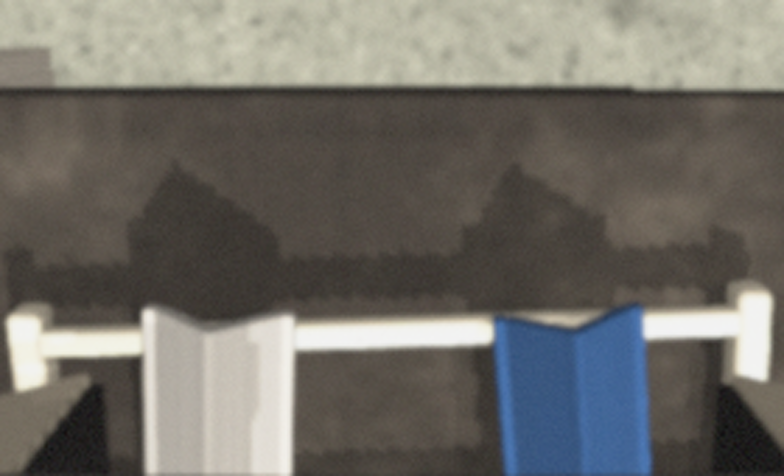

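Request:
{"api": "jog_arm", "payload": {"plan": [[0,0,0,45,0,0,91.8],[0,0,0,90,0,5,91.8],[0,0,0,115,0,10,91.8],[0,0,0,115,0,10,91.8],[0,0,0,115,0,10,91.8],[0,0,0,115,0,10,91.8]]}}

```text
time_s: 4.85
eef_pos: [0.4943, -0.1217, 0.2916]
tool_rot: [-1.208, -1.208, 1.21]
force: [-0.2, 0.1, -0.0]
grip_width: 0.0918
```

Run:
```python
from h import *
s=manip.get_state();print(s['time_s'],np.round(s['eef_pos'],4),np.round(s['joint_vel'],3))
im=manip.read_camera('wrist');C=cam('wrist',s)
np.savez('w3.npz',im=im,p=s['eef_pos'],r=s['tool_rot'])
for n,z in dict(blue_angle=.02,silver_angle=.02,drying_rack=0).items():
    for r in manip.place_of('wrist',n)[:4]:
        print(n,round(r['conf'],2),np.round(r['pixel'],1),np.round(atz(r['pixel'],z,C)[0],4))
cv2.imwrite('pics/w4.png',cv2.resize(im[120:310,170:450],None,fx=2.8,fy=2.8,interpolation=cv2.INTER_CUBIC))
```

```text
4.85 [ 0.4943 -0.1217  0.2916] [ 0.004 -0.014  0.001  0.007  0.001 -0.002 -0.002]
blue_angle 0.74 [380.8 186.4] [ 0.4727 -0.0623  0.02  ]
blue_angle 0.21 [529.2 126.5] [0.4176 0.0707 0.02  ]
silver_angle 0.9 [242.  187.7] [ 0.4739 -0.1886  0.02  ]
```

View pics/w4.png

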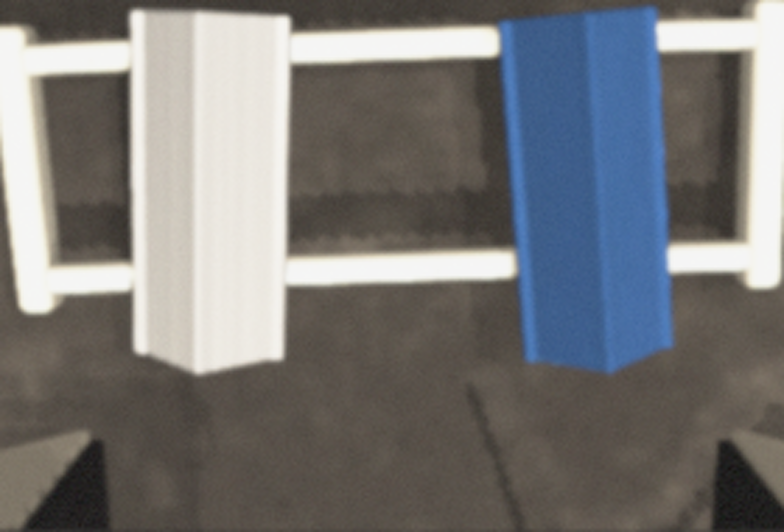

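```bash
cat > fitsec.py <<'E'
from h import *
from scipy.optimize import least_squares
d=np.load('w3.npz');C=cam('wrist',dict(eef_pos=d['p'],tool_rot=d['r']))
g=lambda a:np.array(a)/2.8+[170,120]
def fit(name,obs,zl,zr,x0):
    L=np.array([[-55,-24.5,zl],[-55,0,27.8],[-55,24.5,zr],[55,-24.5,zl],[55,0,27.8],[55,24.5,zr]])/1e3
    def mp(p): return np.array([p[0],p[1],.02])+L@R.from_euler('z',p[2]).as_matrix().T
    f=lambda p:(proj(mp(p),C)-g(obs)).ravel()
    r=least_squares(f,x0,loss='soft_l1');print(name,np.round(r.x,4),np.degrees(r.x[2]));print(np.round(f(r.x).reshape(-1,2),1))
fit('silver',[[131,10],[198,10],[291,16],[134,353],[199,374],[284,359]],7,0,[.473,-.187,0])
fit('blue',[[501,22],[581,13],[656,8],[526,361],[610,373],[672,347]],0,7,[.473,-.062,0])
E
python3 fitsec.py
```

```text
silver [ 0.4733 -0.185  -0.0451] -2.584477244555168
[[ 0.   0. ]
 [-0.1  0.5]
 [ 0.2  0.2]
 [ 0.3 -0.1]
 [-0.7  0.1]
 [ 0.2 -1.9]]
blue [ 0.4735 -0.0637  0.1047] 5.998766829331353
[[-1.8  0.3]
 [ 2.1  0. ]
 [-0.2 -0.5]
 [-0.7 -1.2]
 [ 0.3  0.4]
 [ 0.5  0.5]]
```

Request:
{"api": "jog_arm", "payload": {"plan": [[0,0,3,-10,25,-40,66],[0,0,6,-20,50,-80,66],[0,0,6,-21,58,-125,66],[0,0,6,-21,58,-150,66],[0,0,6,-21,58,-150,66],[0,0,6,-21,58,-150,66],[0,0,6,-21,58,-150,66]]}}

```text
time_s: 5.75
eef_pos: [0.4759, -0.064, 0.1439]
tool_rot: [-1.161, -1.288, 1.285]
force: [0.1, 0.6, 0.1]
grip_width: 0.0662
```

Run:
```python
from h import *
ps=[]
for i in range(3):
    im=manip.read_camera('wrist');s=manip.get_state();ps.append(s['eef_pos'])
print(s['time_s'],np.round(ps,4),np.round(R.from_rotvec(s['tool_rot']).as_matrix(),3))
cv2.imwrite('pics/w5.png',im)
```

```text
5.9 [[ 0.476  -0.064   0.1441]
 [ 0.4759 -0.064   0.144 ]
 [ 0.4757 -0.0639  0.1438]] [[-0.105  0.003 -0.995]
 [ 0.995 -0.    -0.105]
 [-0.001 -1.    -0.003]]
```

View pics/w5.png

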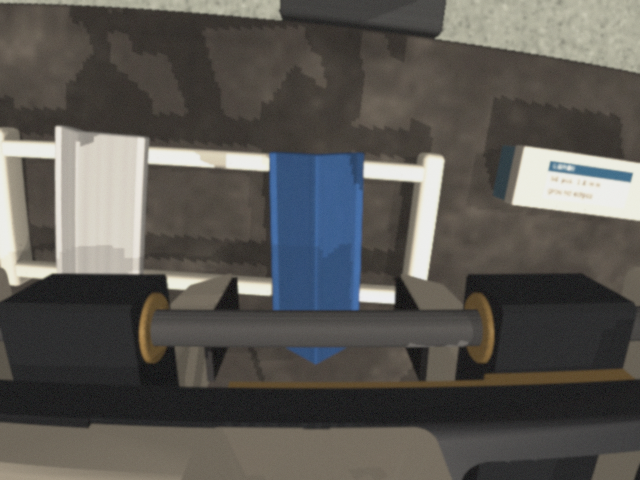

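Run:
```python
from h import *
s=manip.get_state();C=cam('wrist',s)
print(atz([[316,155],[316,362]],.0478,C), atz([[270,155],[362,155]],.025,C))
```

```text
[[ 0.41816407 -0.06974495  0.0478    ]
 [ 0.52570327 -0.05845148  0.0478    ]] [[ 0.42185996 -0.09334117  0.025     ]
 [ 0.41687294 -0.04589523  0.025     ]]
```

Request:
{"api": "jog_arm", "payload": {"plan": [[0,0,0,-3,0,-20,66],[0,0,0,-3,0,-40,66],[0,0,0,-3,0,-56,66],[0,0,0,-3,0,-56,66],[0,0,0,-3,0,-56,66],[0,0,0,-3,0,-56,66]]}}

```text
time_s: 6.5
eef_pos: [0.4725, -0.0636, 0.0873]
tool_rot: [-1.159, -1.288, 1.286]
force: [0.5, 0.4, -0.4]
grip_width: 0.0658
```

Close and lift.

Request:
{"api": "jog_arm", "payload": {"plan": [[0,0,0,0,0,0,40],[0,0,0,0,0,0,40],[0,0,0,0,0,0,40],[0,0,0,0,0,0,40],[0,0,0,0,0,0,40],[0,0,0,0,0,0,40],[0,0,0,0,0,0,40],[0,0,0,0,0,20,40],[0,0,0,0,0,50,40],[0,0,0,0,0,90,40],[0,0,0,0,0,130,40],[0,0,0,0,0,150,40],[0,0,0,0,0,150,40],[0,0,0,0,0,150,40]]}}

```text
time_s: 7.9
eef_pos: [0.4712, -0.0635, 0.236]
tool_rot: [-1.158, -1.286, 1.286]
force: [-0.7, 0.2, -1.5]
grip_width: 0.0485
```

Run:
```python
from h import *
s=manip.get_state();print(s['grip_width'],np.round(s['eef_pos'],4))
im=manip.read_camera('wrist')
cv2.imwrite('pics/w6.png',im)
```

```text
0.04846144054016395 [ 0.4712 -0.0635  0.236 ]
```

View pics/w6.png

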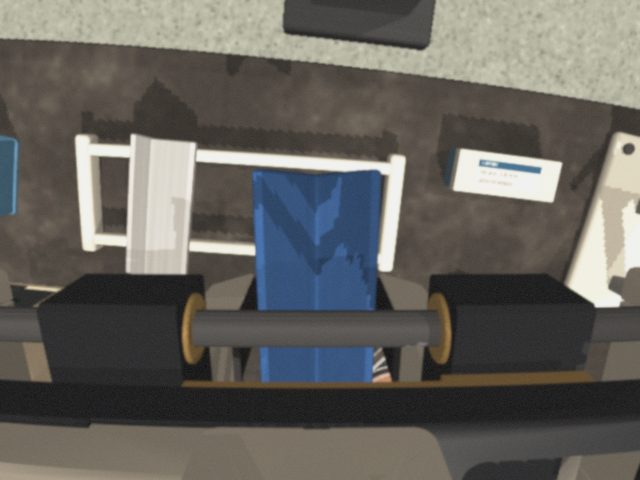

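Run:
```python
from h import *
c=manip.get_calibration('wrist');W=np.linalg.inv(c['mount']);C=(c['intrinsics'],c['D'],W)
# tool coords: x jaw, y fwd, z = toward robot (-section x)
for dz in (-.002,0,.002):
  for pit in (0,3,-3):
    a=np.radians(pit)
    P=[]
    for (sy,h) in ((0,.0278),(-.0245,.007),(.0245,.007),(-.0245,.0),(.0245,.0)):
        v=np.array([sy, .0673-h, .055+dz])
        q=np.array([0,.0673,dz]);w=v-q
        w=np.array([w[0],w[1]*np.cos(a)-w[2]*np.sin(a),w[1]*np.sin(a)+w[2]*np.cos(a)]);P.append(q+w)
    print(dz,pit,np.round(proj(P,C),0).tolist())
im=cv2.imread('pics/w6.png')
cv2.imwrite('pics/w6c.png',cv2.resize(im[150:290,235:400],None,fx=4,fy=4,interpolation=cv2.INTER_CUBIC))
```

```text
-0.002 0 [[315.0, 180.0], [251.0, 174.0], [380.0, 174.0], [254.0, 172.0], [377.0, 172.0]]
-0.002 3 [[315.0, 186.0], [250.0, 176.0], [381.0, 176.0], [252.0, 173.0], [378.0, 173.0]]
-0.002 -3 [[315.0, 175.0], [252.0, 172.0], [379.0, 172.0], [255.0, 172.0], [376.0, 172.0]]
0 0 [[315.0, 174.0], [251.0, 169.0], [380.0, 169.0], [253.0, 167.0], [377.0, 167.0]]
0 3 [[315.0, 179.0], [249.0, 170.0], [381.0, 170.0], [252.0, 168.0], [378.0, 168.0]]
0 -3 [[315.0, 169.0], [252.0, 167.0], [379.0, 167.0], [254.0, 167.0], [376.0, 167.0]]
0.002 0 [[315.0, 168.0], [250.0, 163.0], [380.0, 163.0], [253.0, 162.0], [377.0, 162.0]]
0.002 3 [[315.0, 173.0], [249.0, 165.0], [381.0, 165.0], [252.0, 163.0], [378.0, 163.0]]
0.002 -3 [[315.0, 163.0], [252.0, 162.0], [379.0, 162.0], [254.0, 162.0], [376.0, 162.0]]
```

View pics/w6c.png

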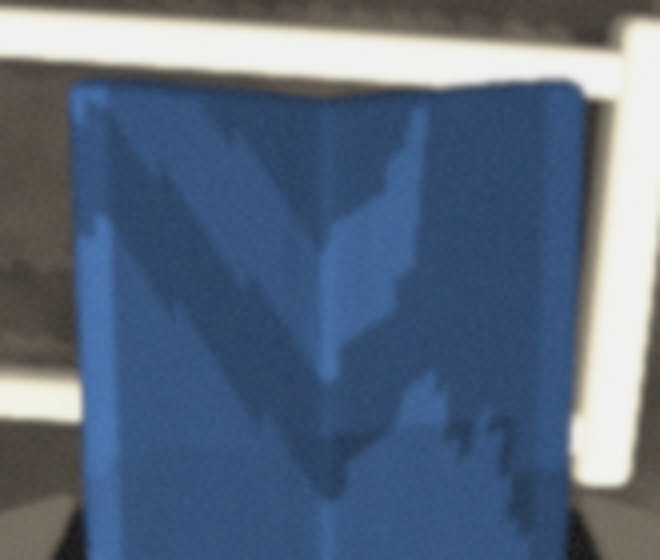

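Request:
{"api": "jog_arm", "payload": {"plan": [[0,0,-3,-5,20,30,40],[0,0,-6,-15,50,60,40],[0,0,-10,-25,85,90,40],[0,0,-10,-35,120,105,40],[0,0,-10,-40,145,105,40],[0,0,-10,-40,145,105,40],[0,0,-10,-40,145,105,40],[0,0,-10,-40,145,105,40]]}}

```text
time_s: 8.75
eef_pos: [0.4312, 0.0803, 0.3398]
tool_rot: [-1.24, -1.155, 1.159]
force: [-0.7, -0.1, -0.9]
grip_width: 0.0486
```

Run:
```python
from h import *
s=manip.get_state();print(s['time_s'],np.round(s['eef_pos'],4),np.round(s['joint_vel'],3))
im=manip.read_camera('wrist')
np.savez('w7.npz',im=im,p=s['eef_pos'],r=s['tool_rot'])
cv2.imwrite('pics/w7.png',im)
```

```text
8.75 [0.4312 0.0803 0.3398] [ 0.009 -0.004  0.005 -0.005 -0.002  0.001 -0.001]
```

View pics/w7.png

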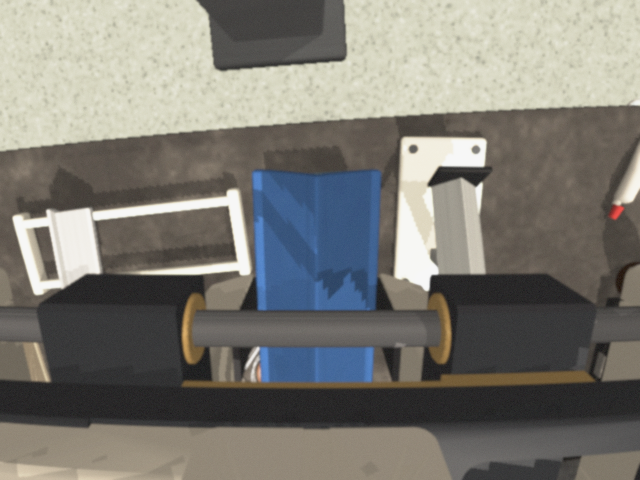

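Run:
```python
from h import *
im=np.load('w7.npz')['im']
cv2.imwrite('pics/w7c.png',cv2.resize(im[125:285,385:505],None,fx=3.7,fy=3.7,interpolation=cv2.INTER_CUBIC))
```

```text
(no output)
```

View pics/w7c.png

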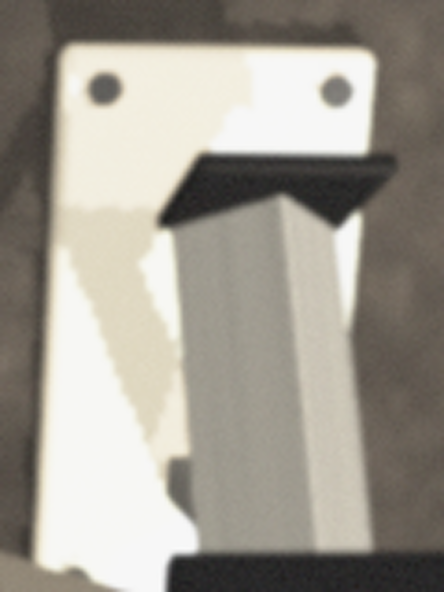

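```bash
cat > fit2.py <<'E'
from h import *
from scipy.optimize import least_squares
import fitstand as fs
def CC(f):
    d=np.load(f);return cam('wrist',dict(eef_pos=d['p'],tool_rot=d['r']))
C1,C7=CC('w1.npz'),CC('w7.npz')
g1=lambda a:np.array(a)/3.4+[280,140]
g7=lambda a:np.array(a)/3.7+[385,125]
o1=g1([[243,153],[222,556],[292,573],[138,562],[333,129],[164,115]])
o7=g7([[281,196],[397,157],[203,154]])
b1=g1([[100,17],[372,38],[318,514],[70,498]])
b7=g7([[57,43],[378,48]])
B=np.array([[-84,-44],[-84,44],[84,44],[84,-44]])/1e3
def res(p,parts=False):
    W=fs.mp(p); x,y,yaw,a=p[:4]
    h=np.array([np.cos(yaw),np.sin(yaw)]);v=np.array([-h[1],h[0]])
    Bw=np.c_[np.array([x,y])+h*a+B[:,:1]*h+B[:,1:]*v,np.full(4,.01)]
    al=np.array([x,y,.066])+fs.ridge(p)[:,0]*np.array([[.0],[.09]])
    q=proj(al,C7);t=(q[1]-q[0])/np.linalg.norm(q[1]-q[0]);w=g7([[316,552]])[0]-q[0]
    off=np.array([[t[0]*w[1]-t[1]*w[0],0]])
    r=[proj(W[:6],C1)-o1, proj(W[[0,4,5]],C7)-o7, proj(Bw,C1)-b1, proj(Bw[:2],C7)-b7, off]
    return r if parts else np.concatenate(r).ravel()
r=least_squares(res,[.411,.216,-.07,.05],loss='soft_l1')
print(np.round(r.x,4),np.degrees(r.x[2]))
for q in res(r.x,True): print(np.round(q,1).tolist())
E
python3 fit2.py
```

```text
[ 0.4113  0.2155 -0.0725  0.0482] -4.155270386368354
[[-0.3, 0.9], [0.6, 1.7], [0.5, 0.6], [-0.5, 0.7], [0.7, -0.9], [-0.9, -0.8]]
[[0.1, 0.3], [0.2, -0.9], [-2.0, -0.8]]
[[0.9, -0.6], [-0.3, -0.5], [-0.9, -0.0], [-0.2, -0.3]]
[[2.5, 0.7], [-0.7, 0.6]]
[[0.6, 0.0]]
```

```bash
cat > tgt.py <<'E'
from h import *
import fitstand as fs, sys
P=[.4113,.2155,np.radians(-4.16)]
def target(xs,zs,off=.0673):
    Rr=fs.ridge(P); o=np.array([P[0],P[1],.066])
    pos=o+Rr@np.array([xs,0,zs])+off*Rr[:,2]
    Rt=np.c_[Rr[:,1],-Rr[:,2],-Rr[:,0]]
    return pos,Rt
def delta(xs,zs,off=.0673):
    s=manip.get_state(); p,Rt=target(xs,zs,off); Rc=R.from_rotvec(s['tool_rot']).as_matrix()
    print('t',s['time_s'],'cur',np.round(s['eef_pos']*1e3,1),'tgt',np.round(p*1e3,1),'shift mm',np.round((p-s['eef_pos'])*1e3,1),'turn deg',np.round(np.degrees(R.from_matrix(Rt@Rc.T).as_rotvec()),2))
    Rr=fs.ridge(P); o=np.array([P[0],P[1],.066])
    print('sec in ridge', np.round(Rr.T@(s['eef_pos']+off*Rc[:,1]-o)*1e3,1),'force ridge',np.round(Rr.T@s['force'],1),'grip',s['grip_width'])
if __name__=='__main__':
    for k in sys.argv[1:]:
        a=[float(v) for v in k.split(',')]; delta(*a)
    print('ridge axes mm',np.round(fs.ridge(P),3).tolist())
E
python3 tgt.py .061,.040 .061,.021 .061,-.0193
```

```text
t 8.8 cur [431.4  80.2 340.1] tgt [410.5 215.6 189.4] shift mm [ -20.9  135.4 -150.7] turn deg [ -2.12 -30.06  -0.07]
sec in ridge [ 129.1 -133.5  164.2] force ridge [ 0.5 -0.1 -1.6] grip 0.048364104931419315
t 8.8 cur [431.4  80.2 340.1] tgt [420.  214.9 173. ] shift mm [ -11.4  134.7 -167.1] turn deg [ -2.12 -30.06  -0.07]
sec in ridge [ 129.1 -133.5  164.2] force ridge [ 0.5 -0.1 -1.6] grip 0.048364104931419315
t 8.8 cur [431.4  80.2 340.1] tgt [440.1 213.4 138.1] shift mm [   8.7  133.2 -202. ] turn deg [ -2.12 -30.06  -0.07]
sec in ridge [ 129.1 -133.5  164.2] force ridge [ 0.5 -0.1 -1.6] grip 0.048364104931419315
ridge axes mm [[0.864, 0.073, -0.499], [-0.063, 0.997, 0.036], [0.5, 0.0, 0.866]]
```

Request:
{"api": "jog_arm", "payload": {"plan": [[-0.6,-8,0,-5,40,0,40],[-1.1,-16,0,-10,80,-10,40],[-1.7,-24,0,-15,115,-30,40],[-2.1,-30,0,-20,135,-70,40],[-2.1,-30,0,-21,135,-110,40],[-2.1,-30,0,-21,135,-150,40],[-2.1,-30,0,-21,135,-150,40],[-2.1,-30,0,-21,135,-150,40],[-2.1,-30,0,-21,135,-150,40]]}}

```text
time_s: 9.7
eef_pos: [0.409, 0.2151, 0.1881]
tool_rot: [-1.627, -1.515, 0.884]
force: [-0.1, 0.4, -0.7]
grip_width: 0.0486
```

```bash
python3 - <<'E'
from h import *
im=manip.read_camera('wrist');cv2.imwrite('pics/w8.png',im)
im=manip.read_camera('scene');cv2.imwrite('pics/s8.png',cv2.resize(im[150:270,210:370],None,fx=4.5,fy=4.5,interpolation=cv2.INTER_CUBIC))
E
python3 tgt.py .061,.0 .061,-.0193
```

```text
t 9.8 cur [410.9 215.7 191. ] tgt [430.4 214.1 154.8] shift mm [ 19.6  -1.6 -36.2] turn deg [ 0.09 -0.01 -0.12]
sec in ridge [62.1  0.2 41.2] force ridge [ 0.1  0.8 -0.3] grip 0.048005999403629304
t 9.8 cur [410.9 215.7 191. ] tgt [440.1 213.4 138.1] shift mm [ 29.2  -2.3 -52.9] turn deg [ 0.09 -0.01 -0.12]
sec in ridge [62.1  0.2 41.2] force ridge [ 0.1  0.8 -0.3] grip 0.048005999403629304
ridge axes mm [[0.864, 0.073, -0.499], [-0.063, 0.997, 0.036], [0.5, 0.0, 0.866]]
```

View pics/w8.png

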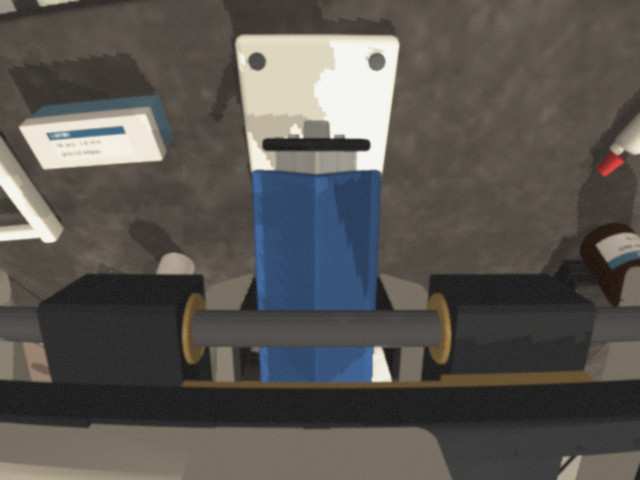

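View pics/s8.png

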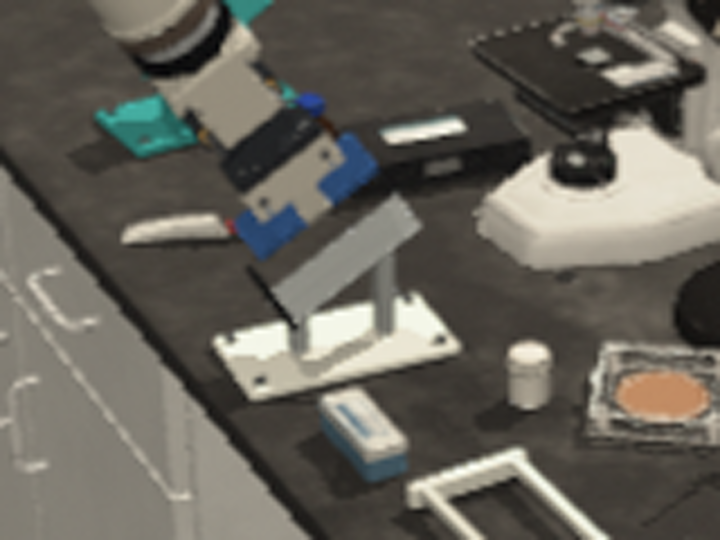

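Run:
```python
from h import *
c=manip.get_calibration('wrist');W=np.linalg.inv(c['mount']);C=(c['intrinsics'],c['D'],W)
y=.0673+.0412-.013
for x in (0,-.006):
  for sy in (-.025,.025): print(x,proj([[sy,y,.0621-x]],C))
print(proj([[s,.0673-h,.055] for s,h in((0,.0278),(-.0245,.007),(.0245,.007))],C))
im=cv2.imread('pics/w8.png')
cv2.imwrite('pics/w8c.png',cv2.resize(im[110:200,240:395],None,fx=5,fy=5,interpolation=cv2.INTER_CUBIC))
```

```text
0 [[261.21106531 145.75848657]]
0 [[369.89416629 145.68669791]]
-0.006 [[260.82332303 132.41398445]]
-0.006 [[370.25822244 132.34410211]]
[[315.49682818 172.69242205]
 [250.87186571 167.64757091]
 [380.17785641 167.55700538]]
```

View pics/w8c.png

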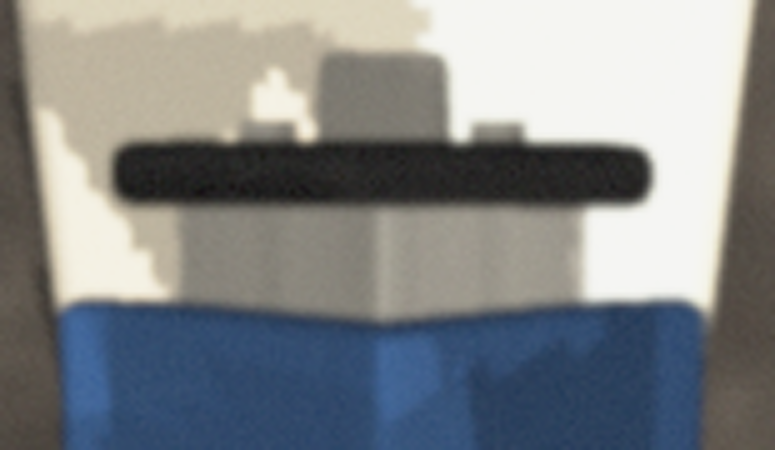

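Request:
{"api": "jog_arm", "payload": {"plan": [[0,0,0,10,-0.7,-17.3,40],[0,0,0,20,-1.4,-34.6,40],[0,0,0,27,-1.9,-46.8,40],[0,0,0,27,-1.9,-46.8,40],[0,0,0,27,-1.9,-46.8,40],[0,0,0,27,-1.9,-46.8,40]]}}

```text
time_s: 10.4
eef_pos: [0.438, 0.2148, 0.1457]
tool_rot: [-1.63, -1.521, 0.874]
force: [0.6, 0.7, -1.3]
grip_width: 0.0484
```

```bash
python3 - <<'E'
from h import *
im=manip.read_camera('wrist');cv2.imwrite('pics/w9.png',im[100:320,180:460])
E
python3 tgt.py .061,-.0193
```

```text
t 10.45 cur [438.  214.9 145.7] tgt [440.1 213.4 138.1] shift mm [ 2.1 -1.5 -7.6] turn deg [-0.03  0.17 -0.18]
sec in ridge [ 63.1   1.5 -11.6] force ridge [-0.2 -0.  -1.1] grip 0.04886750793758566
ridge axes mm [[0.864, 0.073, -0.499], [-0.063, 0.997, 0.036], [0.5, 0.0, 0.866]]
```

View pics/w9.png

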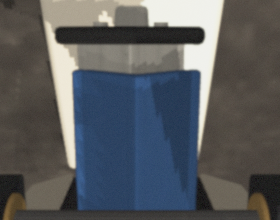

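Run:
```python
from h import *
s=[]
for i in range(3):
    im=manip.read_camera('wrist'); s.append(manip.get_state()['eef_pos'])
print(np.round(s,4)); cv2.imwrite('pics/w9f.png',im)
cv2.imwrite('pics/w9c.png',cv2.resize(im[100:220,220:400],None,fx=4.4,fy=4.4,interpolation=cv2.INTER_CUBIC))
```

```text
[[0.4379 0.2149 0.1455]
 [0.4378 0.2149 0.1454]
 [0.4377 0.2148 0.1452]]
```

View pics/w9c.png

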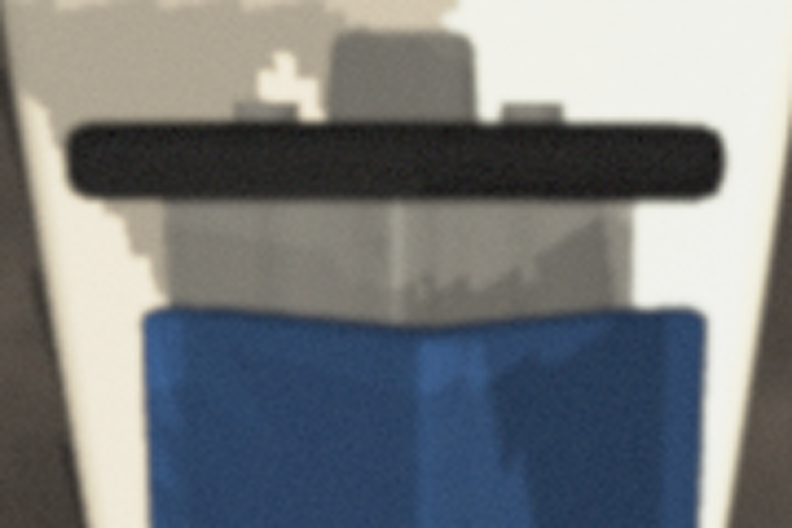

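Request:
{"api": "jog_arm", "payload": {"plan": [[0,0,0,0,-1.7,0,40],[0,0,0,0,-1.7,0,40],[0,0,0,1.5,-1.8,-2.6,40],[0,0,0,3,-1.9,-5.2,40],[0,0,0,3,-1.9,-5.2,40],[0,0,0,3,-1.9,-5.2,40]]}}

```text
time_s: 11.2
eef_pos: [0.4405, 0.2126, 0.1389]
tool_rot: [-1.629, -1.519, 0.877]
force: [-0.5, -0.1, -0.4]
grip_width: 0.0483
```

```bash
python3 - <<'E'
from h import *
im=manip.read_camera('wrist')
cv2.imwrite('pics/w10c.png',cv2.resize(im[100:220,220:400],None,fx=4.4,fy=4.4,interpolation=cv2.INTER_CUBIC))
E
python3 tgt.py .061,-.0193
```

```text
t 11.25 cur [440.5 212.7 139. ] tgt [440.1 213.4 138.1] shift mm [-0.4  0.7 -0.9] turn deg [ 0.03  0.04 -0.2 ]
sec in ridge [ 61.9  -0.6 -18.7] force ridge [-0.6  0.8 -1.4] grip 0.048387286188083196
ridge axes mm [[0.864, 0.073, -0.499], [-0.063, 0.997, 0.036], [0.5, 0.0, 0.866]]
```

View pics/w10c.png

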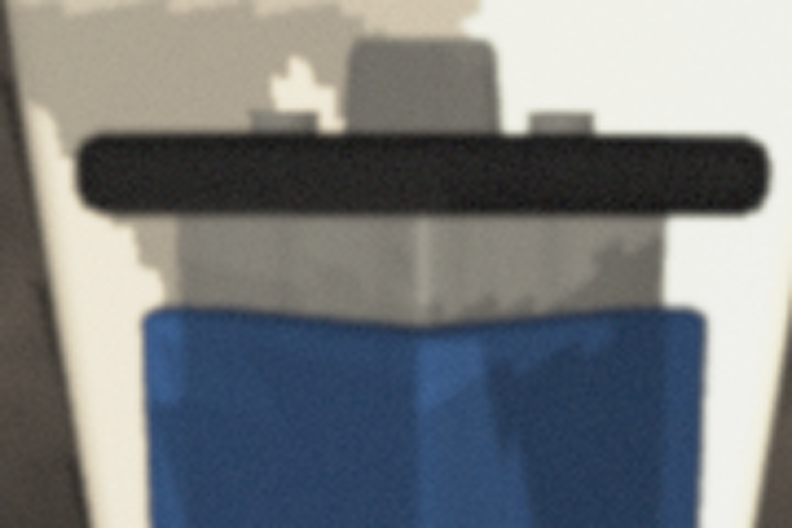

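Request:
{"api": "jog_arm", "payload": {"plan": [[0,0,0,0.3,0,-0.5,40],[0,0,0,0.5,0,-0.9,40],[0,0,0,0.7,0,-1.3,40],[0,0,0,0.7,0,-1.3,40],[0,0,0,0.7,0,-1.3,40]]}}

```text
time_s: 11.75
eef_pos: [0.4408, 0.2123, 0.1384]
tool_rot: [-1.63, -1.52, 0.876]
force: [-8.8, -2.8, 11.6]
grip_width: 0.0485
```

```bash
python3 tgt.py .061,-.0193
```

```text
t 11.75 cur [440.8 212.3 138.4] tgt [440.1 213.4 138.1] shift mm [-0.8  1.1 -0.4] turn deg [ 0.05  0.12 -0.15]
sec in ridge [ 62.1  -1.  -19.4] force ridge [-1.6 -3.4 14.4] grip 0.04854264686466686
ridge axes mm [[0.864, 0.073, -0.499], [-0.063, 0.997, 0.036], [0.5, 0.0, 0.866]]
```

Request:
{"api": "jog_arm", "payload": {"plan": [[0,0,0,-0.3,-0.4,0.5,40],[0,0,0,-1.2,-0.4,0.0,40],[0,0,0,-2,-0.3,-0.5,40],[0,0,0,-2.9,-0.2,-1.0,40],[0,0,0,-3.8,-0.2,-1.5,40],[0,0,0,-3.8,-0.2,-1.5,40],[0,0,0,-3.8,-0.2,-1.5,40]]}}

```text
time_s: 12.45
eef_pos: [0.4382, 0.2125, 0.137]
tool_rot: [-1.631, -1.52, 0.875]
force: [-1.6, -1.6, 5.9]
grip_width: 0.0485
```

```bash
python3 tgt.py .055,-.0193
python3 - <<'E'
from h import *
im=manip.read_camera('wrist')
cv2.imwrite('pics/w11c.png',cv2.resize(im[100:220,220:400],None,fx=4.4,fy=4.4,interpolation=cv2.INTER_CUBIC))
E
```

```text
t 12.45 cur [438.2 212.5 137. ] tgt [434.9 213.8 135.1] shift mm [-3.3  1.3 -1.9] turn deg [ 0.03  0.17 -0.14]
sec in ridge [ 59.1  -1.  -19.3] force ridge [ 1.7 -1.7  5.8] grip 0.04851176302030897
ridge axes mm [[0.864, 0.073, -0.499], [-0.063, 0.997, 0.036], [0.5, 0.0, 0.866]]
```

View pics/w11c.png

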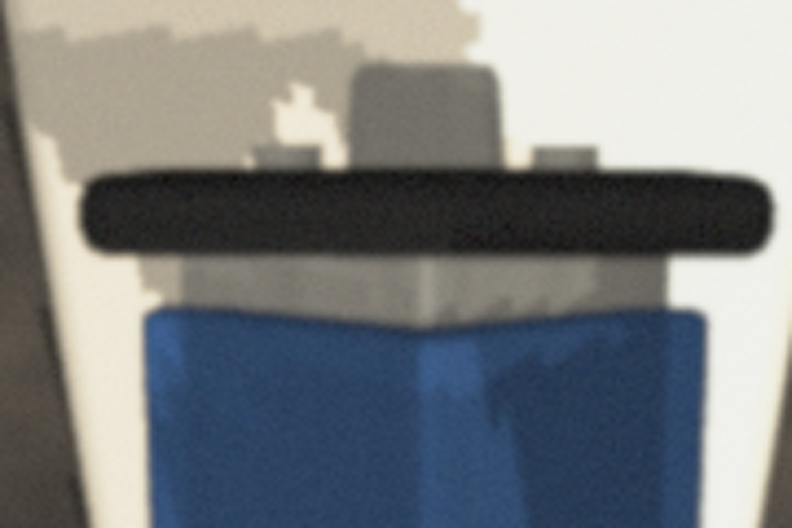

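Request:
{"api": "jog_arm", "payload": {"plan": [[0,0,0,-0.9,0,-0.5,40],[0,0,0,-1.7,0.1,-1.0,40],[0,0,0,-2.6,0.1,-1.5,40],[0,0,0,-2.6,0.1,-1.5,40]]}}

```text
time_s: 12.9
eef_pos: [0.4356, 0.2126, 0.1355]
tool_rot: [-1.631, -1.52, 0.875]
force: [-0.4, -1.0, 5.6]
grip_width: 0.0484
```

```bash
python3 tgt.py .055,-.0193
```

```text
t 12.9 cur [435.6 212.6 135.5] tgt [434.9 213.8 135.1] shift mm [-0.7  1.1 -0.4] turn deg [ 0.02  0.17 -0.15]
sec in ridge [ 56.1  -1.  -19.3] force ridge [ 2.5 -1.   5. ] grip 0.04843001505271377
ridge axes mm [[0.864, 0.073, -0.499], [-0.063, 0.997, 0.036], [0.5, 0.0, 0.866]]
```

Request:
{"api": "jog_arm", "payload": {"plan": [[0,0,0,-0.9,0,-0.5,40],[0,0,0,-1.7,0.1,-1.0,40],[0,0,0,-2.2,0.1,-1.3,40],[0,0,0,-2.2,0.1,-1.3,40]]}}

```text
time_s: 13.3
eef_pos: [0.4335, 0.2128, 0.1343]
tool_rot: [-1.631, -1.52, 0.875]
force: [-1.2, -1.3, 6.2]
grip_width: 0.0484
```

```bash
python3 tgt.py .055,-.0193
python3 - <<'E'
from h import *
im=manip.read_camera('wrist')
cv2.imwrite('pics/w12c.png',cv2.resize(im[100:220,220:400],None,fx=4.4,fy=4.4,interpolation=cv2.INTER_CUBIC))
E
```

```text
t 13.3 cur [433.5 212.8 134.3] tgt [434.9 213.8 135.1] shift mm [1.4 1.  0.8] turn deg [ 0.02  0.18 -0.14]
sec in ridge [ 53.7  -1.1 -19.3] force ridge [ 2.1 -1.4  6. ] grip 0.04836224693872341
ridge axes mm [[0.864, 0.073, -0.499], [-0.063, 0.997, 0.036], [0.5, 0.0, 0.866]]
```

View pics/w12c.png

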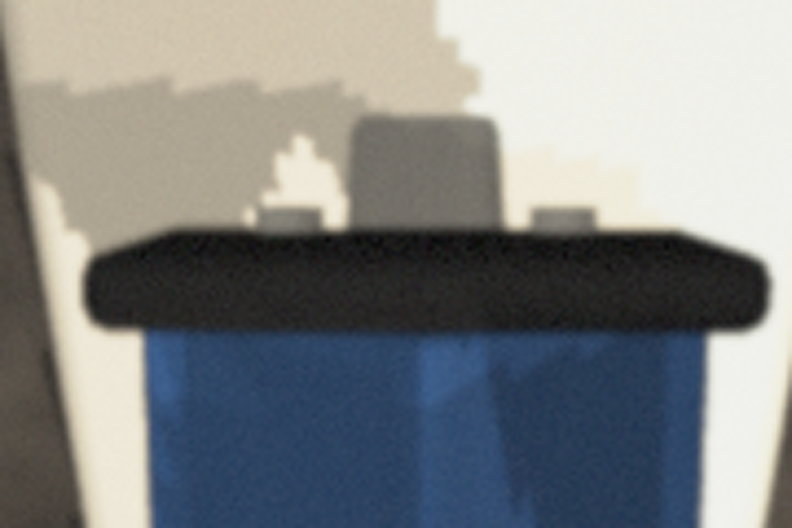

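Request:
{"api": "jog_arm", "payload": {"plan": [[0,0,0,-0.7,0,-0.4,40],[0,0,0,-1.3,0.1,-0.75,40],[0,0,0,-1.3,0.1,-0.75,40]]}}

```text
time_s: 13.65
eef_pos: [0.433, 0.2128, 0.134]
tool_rot: [-1.632, -1.521, 0.873]
force: [-0.1, -1.6, 6.8]
grip_width: 0.0487
```

```bash
python3 tgt.py .055,-.0193
```

```text
t 13.65 cur [433.  212.8 134. ] tgt [434.9 213.8 135.1] shift mm [1.9 1.  1.1] turn deg [ 0.03  0.27 -0.11]
sec in ridge [ 53.2  -1.  -19.4] force ridge [ 3.4 -1.6  5.8] grip 0.04866028585697437
ridge axes mm [[0.864, 0.073, -0.499], [-0.063, 0.997, 0.036], [0.5, 0.0, 0.866]]
```

Request:
{"api": "jog_arm", "payload": {"plan": [[0,0,0,-0.9,0,-0.5,40],[0,0,0,-1.3,0.1,-0.75,40],[0,0,0,-1.3,0.1,-0.75,40],[0,0,0,-1.3,0.1,-0.75,40]]}}

```text
time_s: 14.05
eef_pos: [0.4328, 0.2129, 0.1339]
tool_rot: [-1.634, -1.521, 0.872]
force: [4.0, -2.5, 7.1]
grip_width: 0.0485
```

```bash
python3 tgt.py .055,-.0193;  python3 - <<'E'
from h import *
im=manip.read_camera('wrist')
cv2.imwrite('pics/w13c.png',cv2.resize(im[100:220,220:400],None,fx=4.4,fy=4.4,interpolation=cv2.INTER_CUBIC))
E
```

```text
t 14.05 cur [432.8 212.9 133.9] tgt [434.9 213.8 135.1] shift mm [2.  0.9 1.2] turn deg [ 0.03  0.39 -0.07]
sec in ridge [ 53.2  -1.  -19.3] force ridge [ 7.2 -2.2  4.1] grip 0.04851844336639592
ridge axes mm [[0.864, 0.073, -0.499], [-0.063, 0.997, 0.036], [0.5, 0.0, 0.866]]
```

View pics/w13c.png

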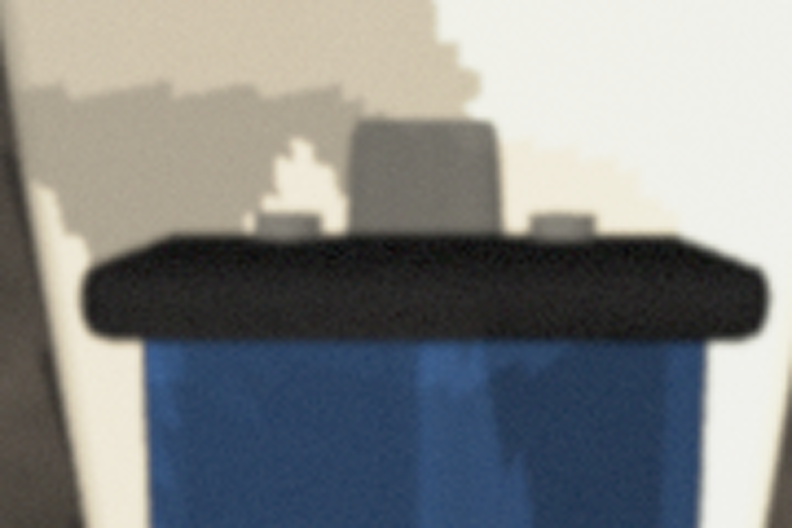

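Request:
{"api": "jog_arm", "payload": {"plan": [[0,0,0,0,0,0,80],[0,0,0,0,0,0,80],[0,0,0,0,0,0,80],[0,0,0,0,0,0,80],[0,0,0,0,0,0,80],[0,0,0,-6,0.4,10,80],[0,0,0,-15,1,26,80],[0,0,0,-30,2,52,80],[0,0,0,-40,3,70,80],[0,0,0,-40,3,70,80],[0,0,0,-40,3,70,80]]}}

```text
time_s: 15.2
eef_pos: [0.3904, 0.2159, 0.2024]
tool_rot: [-1.63, -1.521, 0.875]
force: [0.6, -0.0, -0.5]
grip_width: 0.0803
```

Run:
```python
from h import *
s=manip.get_state();print(s['time_s'],s['force'],s['eef_pos'])
im=manip.read_camera('wrist');cv2.imwrite('pics/w14.png',im)
im=manip.read_camera('scene');cv2.imwrite('pics/s14.png',cv2.resize(im[150:270,210:370],None,fx=4.5,fy=4.5,interpolation=cv2.INTER_CUBIC))
```

```text
15.2 [ 0.57435591 -0.03328964 -0.49855211] [0.39037391 0.21591224 0.20239575]
```

View pics/w14.png

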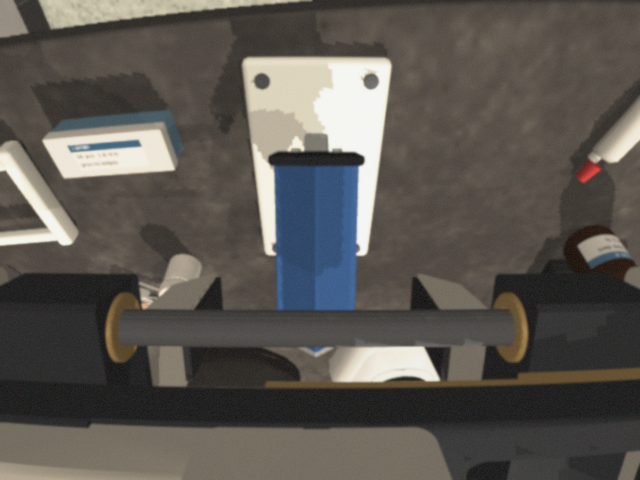

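View pics/s14.png

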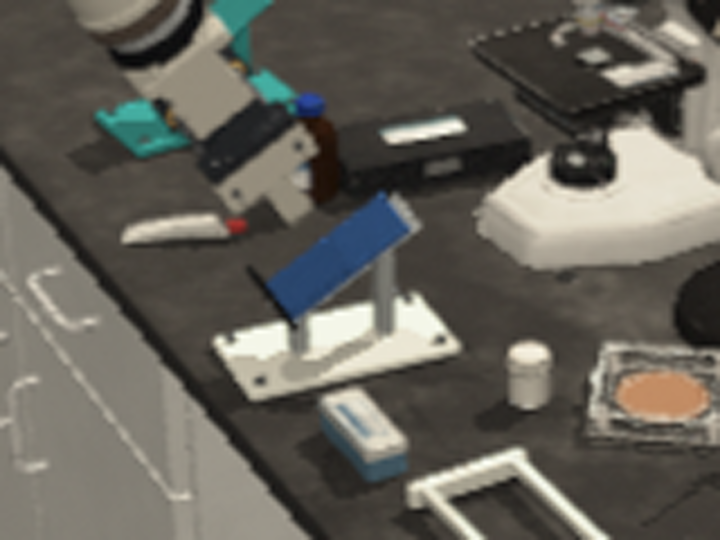

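Run:
```python
from h import *
s=manip.get_state();Rc=R.from_rotvec(s['tool_rot']).as_matrix()
a=np.radians(-2.6);x=np.array([-np.sin(a),np.cos(a),0]);y=np.array([0,0,-1]);Rt=np.c_[x,y,np.cross(x,y)]
p=np.array([.4733,-.185,.15])
print(np.round((p-s['eef_pos'])*1e3,1),np.round(np.degrees(R.from_matrix(Rt@Rc.T).as_rotvec()),2))
```

```text
[  83.1 -400.4  -51.4] [ 1.79 29.98  1.35]
```

Request:
{"api": "jog_arm", "payload": {"plan": [[0,0,0,-10,0,30,66],[0.4,7,0.3,0,-40,50,66],[0.9,15,0.7,15,-85,60,66],[1.3,22,1,30,-130,60,66],[1.8,30,1.3,45,-175,55,66],[1.8,30,1.3,55,-220,40,66],[1.8,30,1.3,65,-265,20,66],[1.8,30,1.3,75,-310,0,66],[1.8,30,1.3,80,-350,-20,66],[1.8,30,1.3,83,-385,-40,66],[1.8,30,1.3,83,-400,-51,66],[1.8,30,1.3,83,-400,-51,66],[1.8,30,1.3,83,-400,-51,66],[1.8,30,1.3,83,-400,-51,66]]}}

```text
time_s: 16.7
eef_pos: [0.4711, -0.1879, 0.1481]
tool_rot: [-1.23, -1.167, 1.173]
force: [0.4, 0.7, -0.2]
grip_width: 0.0662
```

Run:
```python
from h import *
s=manip.get_state();print(s['time_s'],s['eef_pos'],np.round(R.from_rotvec(s['tool_rot']).as_matrix(),3))
im=manip.read_camera('wrist');cv2.imwrite('pics/w15.png',im)
```

```text
16.7 [ 0.47114401 -0.18794927  0.14812714] [[ 0.053 -0.005 -0.999]
 [ 0.999  0.     0.053]
 [-0.    -1.     0.005]]
```

View pics/w15.png

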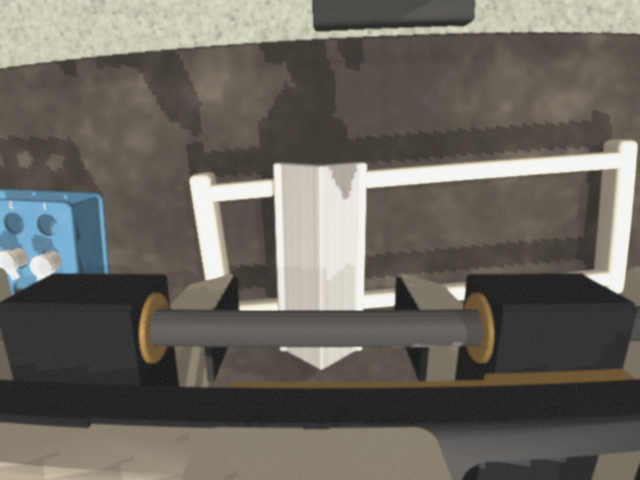

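Run:
```python
from h import *
s=manip.get_state();C=cam('wrist',s);print(s['eef_pos'])
a=atz([[321,165],[322,369]],.0478,C);print(a,a.mean(0),np.linalg.norm(a[1]-a[0]),np.degrees(np.arctan2(a[1,1]-a[0,1],a[1,0]-a[0,0])))
b=atz([[275,165],[366,165]],.027,C);print(b)
b=atz([[281,350],[362,350]],.027,C);print(b)
im=cv2.imread('pics/w15.png');cv2.imwrite('pics/w15c.png',cv2.resize(im[155:385,220:420],None,fx=2.6,fy=2.6,interpolation=cv2.INTER_CUBIC))
```

```text
[ 0.47164831 -0.18543524  0.14896698]
[[ 0.41822886 -0.18002168  0.0478    ]
 [ 0.5286166  -0.18460841  0.0478    ]] [ 0.47342273 -0.18231504  0.0478    ] 0.11048299483763739 -2.3793315185181423
[[ 0.41849053 -0.20414221  0.027     ]
 [ 0.42087656 -0.15595942  0.027     ]]
[[ 0.52767537 -0.20884078  0.027     ]
 [ 0.53018555 -0.16030662  0.027     ]]
```

View pics/w15c.png

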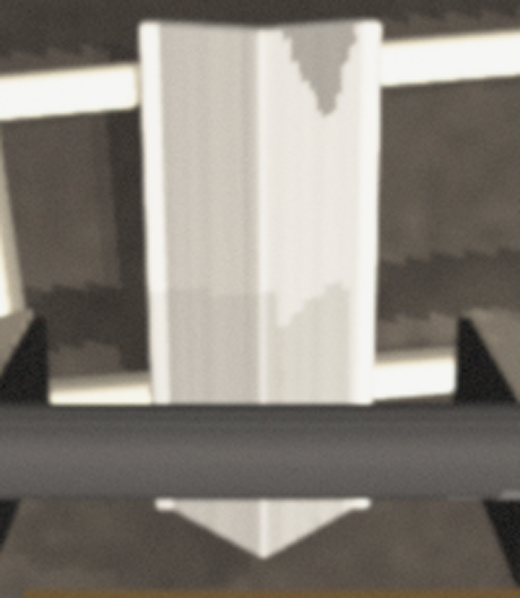

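Request:
{"api": "jog_arm", "payload": {"plan": [[0,0,0,1.4,0,-20,66],[0,0,0,1.4,0,-40,66],[0,0,0,1.4,0,-55,66],[0,0,0,1.4,0,-60,66],[0,0,0,1.4,0,-60,66],[0,0,0,1.4,0,-60,66],[0,0,0,1.4,0,-60,66]]}}

```text
time_s: 17.45
eef_pos: [0.4751, -0.184, 0.092]
tool_rot: [-1.232, -1.177, 1.174]
force: [0.9, 0.4, -0.7]
grip_width: 0.0662
```

Run:
```python
from h import *
for i in range(2):
    im=manip.read_camera('wrist')
    s=manip.get_state();print(s['time_s'],s['eef_pos'],np.round(R.from_rotvec(s['tool_rot']).as_matrix(),3))
cv2.imwrite('pics/w16.png',im)
```

```text
17.5 [ 0.47510265 -0.184124    0.09200704] [[ 0.046  0.002 -0.999]
 [ 0.999  0.     0.046]
 [ 0.    -1.    -0.002]]
17.55 [ 0.47500028 -0.18418762  0.09194293] [[ 0.046  0.002 -0.999]
 [ 0.999  0.     0.046]
 [ 0.    -1.    -0.002]]
```

View pics/w16.png

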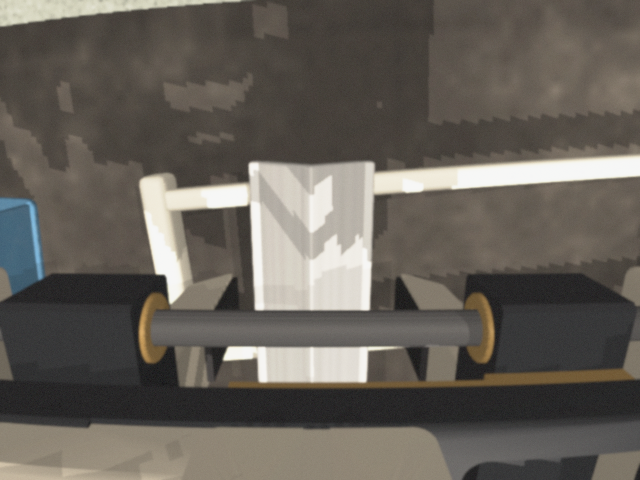

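Request:
{"api": "jog_arm", "payload": {"plan": [[0,0,0,-2,-1,-4,66],[0,0,0,-2,-1,-4,66],[0,0,0,-2,-1,-4,66]]}}

```text
time_s: 17.85
eef_pos: [0.4722, -0.1852, 0.087]
tool_rot: [-1.23, -1.175, 1.174]
force: [0.2, -1.1, -0.2]
grip_width: 0.0659
```

Run:
```python
from h import *
s=manip.get_state();print(s['time_s'],s['eef_pos'],np.round(R.from_rotvec(s['tool_rot']).as_matrix(),3))
```

```text
17.85 [ 0.47218646 -0.18522463  0.0870105 ] [[ 0.047 -0.    -0.999]
 [ 0.999  0.001  0.047]
 [ 0.001 -1.     0.   ]]
```

Request:
{"api": "jog_arm", "payload": {"plan": [[0,0,0,0.5,0,0.8,66],[0,0,0,0.5,0,0.8,40],[0,0,0,0.5,0,0.8,40],[0,0,0,0.5,0,0.8,40],[0,0,0,0.5,0,0.8,40],[0,0,0,0.5,0,0.8,40],[0,0,0,0.5,0,0.8,40],[0,0,0,0.5,0,0.8,40]]}}

```text
time_s: 18.65
eef_pos: [0.473, -0.1851, 0.088]
tool_rot: [-1.23, -1.176, 1.174]
force: [-0.7, 0.2, -0.1]
grip_width: 0.0482
```

Run:
```python
from h import *
s=manip.get_state();print(s['time_s'],s['eef_pos'],s['force'],s['grip_width'])
```

```text
18.65 [ 0.4730316  -0.18513354  0.08797655] [-0.65813593  0.19524559 -0.10084544] 0.04820526754112044
```

Request:
{"api": "jog_arm", "payload": {"plan": [[0,0,0,0,0,20,40],[0,0,0,0,0,50,40],[0,0,0,0,0,90,40],[0,0,0,0,0,130,40],[0,0,0,0,0,170,40],[0,0,0,0,0,200,40],[0,0,0,0,0,200,40],[0,0,0,0,0,200,40]]}}

```text
time_s: 19.45
eef_pos: [0.4728, -0.185, 0.288]
tool_rot: [-1.231, -1.176, 1.174]
force: [0.0, -0.0, -2.8]
grip_width: 0.0486
```

```bash
python3 - <<'E'
from h import *
im=manip.read_camera('wrist')
cv2.imwrite('pics/w17c.png',cv2.resize(im[150:310,235:400],None,fx=3.6,fy=3.6,interpolation=cv2.INTER_CUBIC))
E
sed -i 's/^P=.*/P=[.4113,.2155,np.radians(-4.16)]/' tgt.py; python3 tgt.py .061,.060
```

```text
t 19.5 cur [ 472.1 -184.8  286.8] tgt [400.5 216.3 206.7] shift mm [-71.6 401.1 -80.1] turn deg [ -1.86 -30.03  -1.5 ]
sec in ridge [ 154.3 -394.7   88.2] force ridge [-1.7 -0.4 -2.1] grip 0.048389051584213874
ridge axes mm [[0.864, 0.073, -0.499], [-0.063, 0.997, 0.036], [0.5, 0.0, 0.866]]
```

View pics/w17c.png

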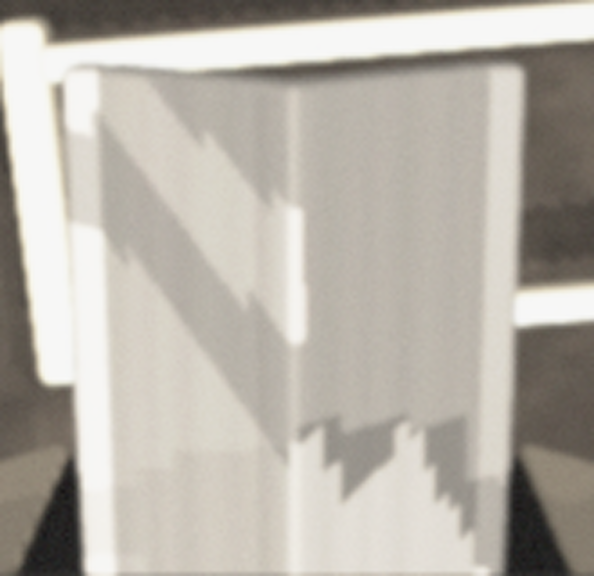

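```bash
sed -i 's/np.array(\[xs,0,zs\])/np.array([xs,-.001,zs])/' tgt.py; python3 tgt.py .060,.060,.068 .060,.030,.068
```

```text
t 19.5 cur [ 472.1 -184.8  286.8] tgt [399.2 215.4 206.9] shift mm [-72.9 400.2 -80. ] turn deg [ -1.86 -30.03  -1.5 ]
sec in ridge [ 154.  -394.7   87.6] force ridge [-1.7 -0.4 -2.1] grip 0.048389051584213874
t 19.5 cur [ 472.1 -184.8  286.8] tgt [414.2 214.3 180.9] shift mm [ -57.9  399.1 -106. ] turn deg [ -1.86 -30.03  -1.5 ]
sec in ridge [ 154.  -394.7   87.6] force ridge [-1.7 -0.4 -2.1] grip 0.048389051584213874
ridge axes mm [[0.864, 0.073, -0.499], [-0.063, 0.997, 0.036], [0.5, 0.0, 0.866]]
```

Request:
{"api": "jog_arm", "payload": {"plan": [[0,0,0,-8,45,10,40],[0,0,0,-16,90,15,40],[0,0,0,-24,135,20,40],[0,0,0,-32,180,20,40],[0,0,0,-40,225,20,40],[-0.4,-7,-0.4,-48,270,20,40],[-0.9,-15,-0.8,-56,315,15,40],[-1.4,-22,-1.1,-64,355,5,40],[-1.9,-30,-1.5,-70,385,-15,40],[-1.9,-30,-1.5,-73,400,-45,40],[-1.9,-30,-1.5,-73,400,-80,40],[-1.9,-30,-1.5,-73,400,-80,40],[-1.9,-30,-1.5,-73,400,-80,40],[-1.9,-30,-1.5,-73,400,-80,40],[-1.9,-30,-1.5,-73,400,-80,40]]}}

```text
time_s: 21.0
eef_pos: [0.3989, 0.2141, 0.2066]
tool_rot: [-1.631, -1.514, 0.881]
force: [0.4, -1.0, 0.4]
grip_width: 0.0482
```

```bash
python3 - <<'E'
from h import *
im=manip.read_camera('wrist');cv2.imwrite('pics/w18.png',im)
E
python3 tgt.py .060,.00,.068
```

```text
t 21.05 cur [399.7 214.2 207.5] tgt [429.1 213.2 154.9] shift mm [ 29.4  -1.  -52.7] turn deg [ 0.15 -0.04  0.05]
sec in ridge [60.8 -2.3 60.3] force ridge [ 0.1  0.8 -0.1] grip 0.04854351804413962
ridge axes mm [[0.864, 0.073, -0.499], [-0.063, 0.997, 0.036], [0.5, 0.0, 0.866]]
```

View pics/w18.png

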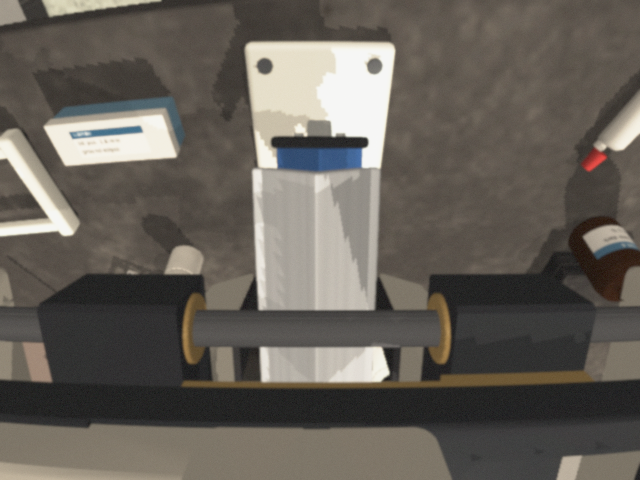

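Request:
{"api": "jog_arm", "payload": {"plan": [[0,0,0,9,0,-16,40],[0,0,0,18,-0.5,-32,40],[0,0,0,27.4,-0.9,-49.2,40],[0,0,0,27.4,-0.9,-49.2,40],[0,0,0,27.4,-0.9,-49.2,40],[0,0,0,27.4,-0.9,-49.2,40]]}}

```text
time_s: 21.65
eef_pos: [0.4276, 0.214, 0.1599]
tool_rot: [-1.633, -1.517, 0.874]
force: [-0.3, 0.1, -1.2]
grip_width: 0.0483
```

```bash
python3 - <<'E'
from h import *
im=manip.read_camera('wrist')
cv2.imwrite('pics/w19c.png',cv2.resize(im[100:220,220:400],None,fx=4.4,fy=4.4,interpolation=cv2.INTER_CUBIC))
E
python3 tgt.py .060,-.0108,.068
```

```text
t 21.7 cur [427.6 214.2 159.9] tgt [434.5 212.8 145.5] shift mm [  6.9  -1.4 -14.4] turn deg [0.03 0.17 0.03]
sec in ridge [61.4 -0.2  5.2] force ridge [-0.3 -0.3 -0.9] grip 0.048300296467305014
ridge axes mm [[0.864, 0.073, -0.499], [-0.063, 0.997, 0.036], [0.5, 0.0, 0.866]]
```

View pics/w19c.png

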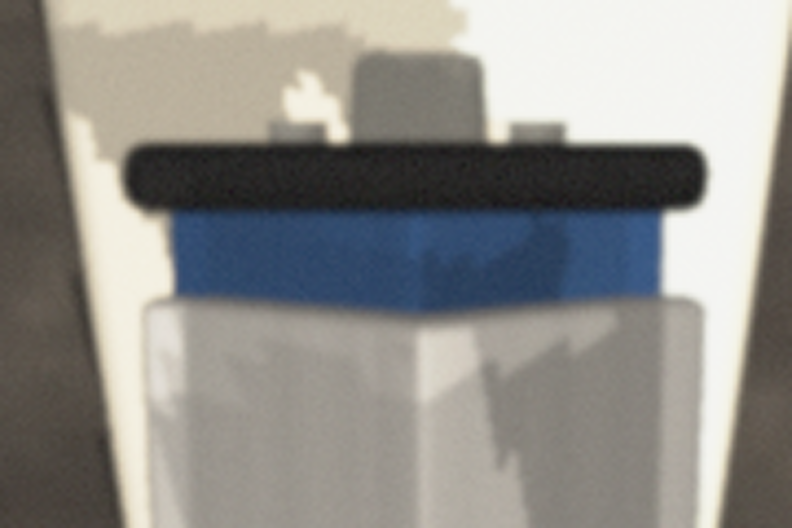

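Request:
{"api": "jog_arm", "payload": {"plan": [[0,0,0,2,-0.7,-3.5,40],[0,0,0,4,-0.9,-7,40],[0,0,0,6,-1,-10.4,40],[0,0,0,7,-1.1,-12.1,40],[0,0,0,7,-1.1,-12.1,40],[0,0,0,7,-1.1,-12.1,40]]}}

```text
time_s: 22.3
eef_pos: [0.4343, 0.2129, 0.1464]
tool_rot: [-1.632, -1.516, 0.876]
force: [0.1, 0.7, -1.5]
grip_width: 0.0483
```

```bash
python3 - <<'E'
from h import *
im=manip.read_camera('wrist')
cv2.imwrite('pics/w20c.png',cv2.resize(im[100:220,220:400],None,fx=4.4,fy=4.4,interpolation=cv2.INTER_CUBIC))
E
python3 tgt.py .060,-.0108,.068
```

```text
t 22.35 cur [434.3 212.9 146.5] tgt [434.5 212.8 145.5] shift mm [ 0.3 -0.1 -1. ] turn deg [0.08 0.05 0.02]
sec in ridge [60.3 -1.  -9.8] force ridge [-1.1  0.1 -0.8] grip 0.04853249235893877
ridge axes mm [[0.864, 0.073, -0.499], [-0.063, 0.997, 0.036], [0.5, 0.0, 0.866]]
```

View pics/w20c.png

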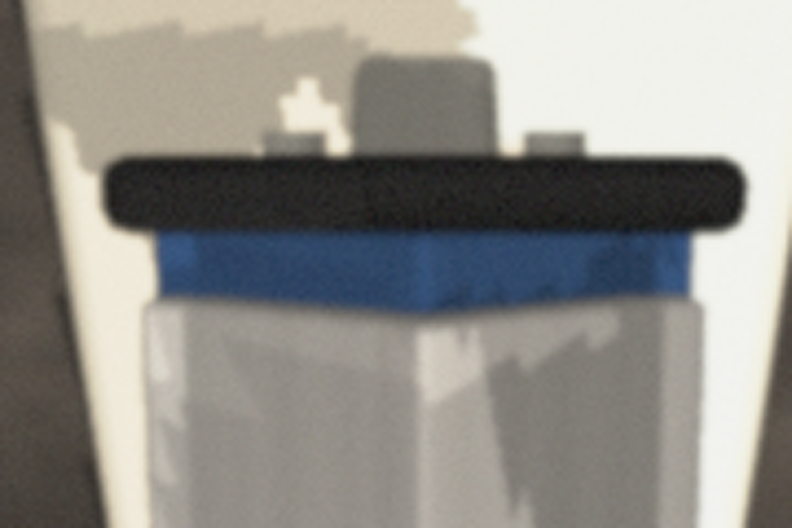

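Centred; lower in small steps until contact.

Request:
{"api": "jog_arm", "payload": {"plan": [[0,0,0,0.3,0,-0.5,40],[0,0,0,0.5,0,-0.9,40],[0,0,0,0.7,0,-1.2,40],[0,0,0,0.7,0,-1.2,40]]}}

```text
time_s: 22.75
eef_pos: [0.4346, 0.2128, 0.146]
tool_rot: [-1.633, -1.517, 0.875]
force: [-8.6, -2.5, 10.8]
grip_width: 0.0485
```

```bash
python3 tgt.py .060,-.0108,.068
```

```text
t 22.75 cur [434.6 212.8 146. ] tgt [434.5 212.8 145.5] shift mm [-0.1 -0.  -0.4] turn deg [0.09 0.13 0.02]
sec in ridge [ 60.5  -1.  -10.5] force ridge [-1.9 -3.1 13.5] grip 0.048520058421858185
ridge axes mm [[0.864, 0.073, -0.499], [-0.063, 0.997, 0.036], [0.5, 0.0, 0.866]]
```

Request:
{"api": "jog_arm", "payload": {"plan": [[0,0,0,-0.3,-0.4,0.5,40],[0,0,0,-1.2,-0.4,0.0,40],[0,0,0,-2,-0.3,-0.5,40],[0,0,0,-2.9,-0.2,-1.0,40],[0,0,0,-3.8,-0.2,-1.5,40],[0,0,0,-4.7,-0.1,-2.0,40],[0,0,0,-4.7,-0.1,-2.0,40]]}}

```text
time_s: 23.45
eef_pos: [0.4307, 0.2131, 0.1438]
tool_rot: [-1.632, -1.517, 0.874]
force: [-1.2, 0.3, 5.7]
grip_width: 0.0483
```

```bash
python3 tgt.py .054,-.0108,.068
```

```text
t 23.45 cur [430.7 213.1 143.8] tgt [429.3 213.2 142.5] shift mm [-1.4  0.1 -1.3] turn deg [0.05 0.13 0.02]
sec in ridge [ 56.   -1.  -10.4] force ridge [1.8 0.2 5.6] grip 0.048254233930812546
ridge axes mm [[0.864, 0.073, -0.499], [-0.063, 0.997, 0.036], [0.5, 0.0, 0.866]]
```

Request:
{"api": "jog_arm", "payload": {"plan": [[0,0,0,-0.9,0,-0.5,40],[0,0,0,-1.7,0.1,-1.0,40],[0,0,0,-2.6,0.2,-1.5,40],[0,0,0,-2.6,0.2,-1.5,40],[0,0,0,-2.6,0.2,-1.5,40]]}}

```text
time_s: 23.95
eef_pos: [0.4288, 0.2133, 0.1427]
tool_rot: [-1.634, -1.517, 0.873]
force: [0.4, 0.2, 6.1]
grip_width: 0.048
```

```bash
python3 tgt.py .054,-.0108,.068
python3 - <<'E'
from h import *
im=manip.read_camera('wrist')
cv2.imwrite('pics/w21c.png',cv2.resize(im[100:220,220:400],None,fx=4.4,fy=4.4,interpolation=cv2.INTER_CUBIC))
E
```

```text
t 23.95 cur [428.8 213.3 142.7] tgt [429.3 213.2 142.5] shift mm [ 0.5 -0.1 -0.2] turn deg [0.06 0.21 0.05]
sec in ridge [ 53.9  -1.  -10.4] force ridge [3.3 0.2 5.1] grip 0.047973149643878756
ridge axes mm [[0.864, 0.073, -0.499], [-0.063, 0.997, 0.036], [0.5, 0.0, 0.866]]
```

View pics/w21c.png

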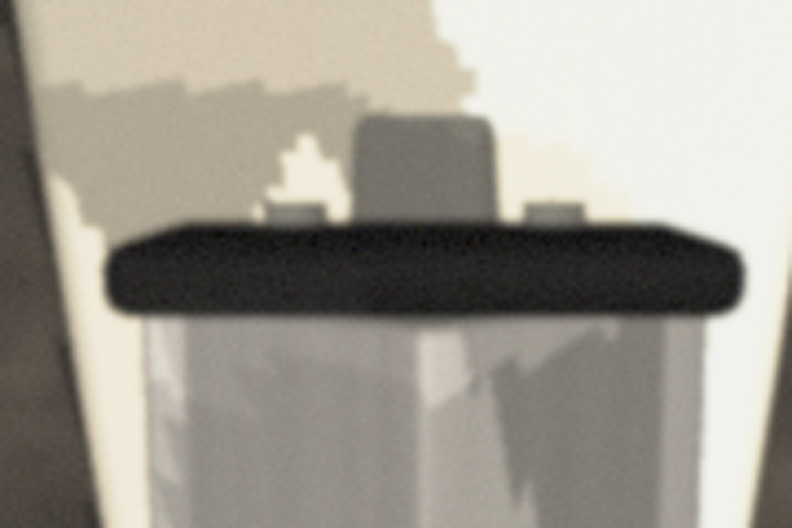

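Contact starting; push a little more, plus a bit down.

Request:
{"api": "jog_arm", "payload": {"plan": [[0,0,0,-0.9,0,-0.5,40],[0,0,0,-1.7,0.1,-1.0,40],[0,0,0,-2.0,0.1,-1.4,40],[0,0,0,-2.0,0.1,-1.4,40]]}}

```text
time_s: 24.4
eef_pos: [0.4286, 0.2133, 0.1425]
tool_rot: [-1.637, -1.519, 0.87]
force: [2.2, -1.5, 10.3]
grip_width: 0.0485
```

```bash
python3 tgt.py .054,-.0108,.068
python3 - <<'E'
from h import *
im=manip.read_camera('wrist')
cv2.imwrite('pics/w22c.png',cv2.resize(im[100:220,220:400],None,fx=4.4,fy=4.4,interpolation=cv2.INTER_CUBIC))
E
```

```text
t 24.4 cur [428.6 213.3 142.5] tgt [429.3 213.2 142.5] shift mm [ 0.8 -0.2 -0. ] turn deg [0.08 0.42 0.11]
sec in ridge [ 53.8  -1.  -10.4] force ridge [ 7.1 -1.3  7.8] grip 0.04851804711441634
ridge axes mm [[0.864, 0.073, -0.499], [-0.063, 0.997, 0.036], [0.5, 0.0, 0.866]]
```

View pics/w22c.png

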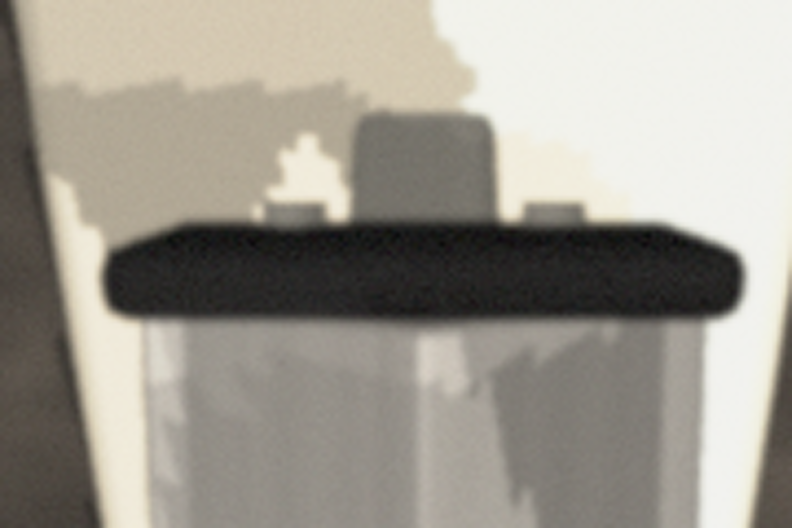

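Request:
{"api": "jog_arm", "payload": {"plan": [[0,0,0,0.5,0,0.6,40],[0,0,0,0.5,0,0.6,80],[0,0,0,0.5,0,0.6,80],[0,0,0,0.5,0,0.6,80],[0,0,0,0.5,0,0.6,80],[0,0,0,0.5,0,0.6,80],[0,0,0,-6,0.4,10,80],[0,0,0,-15,1,26,80],[0,0,0,-30,2,52,80],[0,0,0,-40,3,70,80],[0,0,0,-40,3,70,80],[0,0,0,-40,3,70,80]]}}

```text
time_s: 25.65
eef_pos: [0.3861, 0.216, 0.2108]
tool_rot: [-1.633, -1.517, 0.874]
force: [-0.0, -0.0, -1.0]
grip_width: 0.0801
```

Run:
```python
from h import *
s=manip.get_state();print(s['time_s'],s['force'],s['eef_pos'])
im=manip.read_camera('wrist');cv2.imwrite('pics/w23.png',im)
im=manip.read_camera('scene');cv2.imwrite('pics/s23.png',cv2.resize(im[180:250,250:330],None,fx=8,fy=8,interpolation=cv2.INTER_CUBIC))
```

```text
25.65 [-0.04361163 -0.02265601 -0.95817508] [0.3860871  0.21599847 0.21078031]
```

View pics/w23.png

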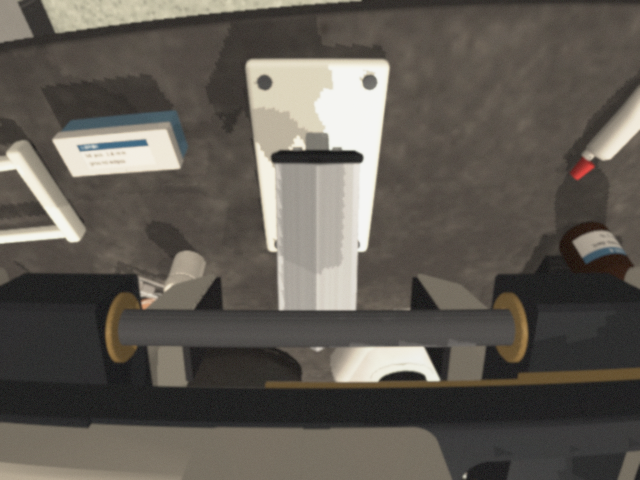

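View pics/s23.png

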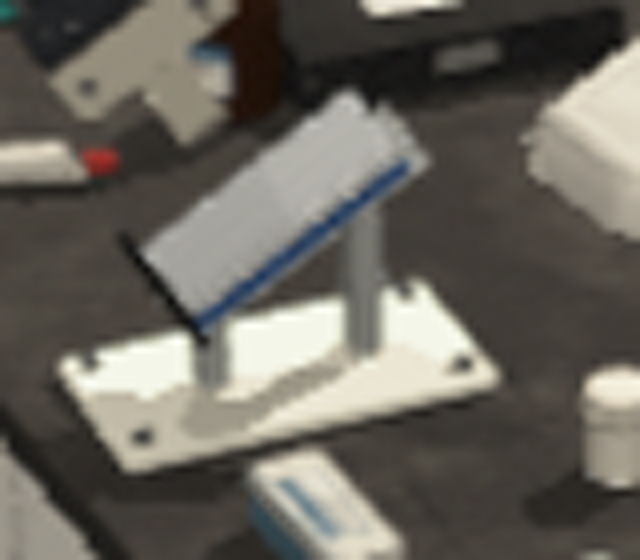

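Request:
{"api": "jog_arm", "payload": {"plan": [[0,0,0,-10,10,30,80],[0,8,0,10,0,60,80],[0,16,0,40,0,90,80],[0,24,0,80,0,110,80],[0,30,0,110,0,110,80],[0,30,0,110,0,110,80],[0,30,0,110,0,110,80],[0,30,0,110,0,110,80]]}}

```text
time_s: 26.55
eef_pos: [0.4967, 0.215, 0.3177]
tool_rot: [-1.266, -1.14, 1.19]
force: [-1.0, 1.3, -0.5]
grip_width: 0.0796
```

Run:
```python
from h import *
s=manip.get_state();print(s['time_s'],s['eef_pos'])
im=manip.read_camera('wrist');cv2.imwrite('pics/w24.png',im)
i0=cv2.imread('pics/w23.png')
cv2.imwrite('pics/w24c.png',np.hstack([cv2.resize(im[90:270,260:400],None,fx=2.8,fy=2.8,interpolation=cv2.INTER_CUBIC),cv2.resize(i0[130:310,250:390],None,fx=2.8,fy=2.8,interpolation=cv2.INTER_CUBIC)]))
```

```text
26.55 [0.49670275 0.21496257 0.31772787]
```

View pics/w24.png

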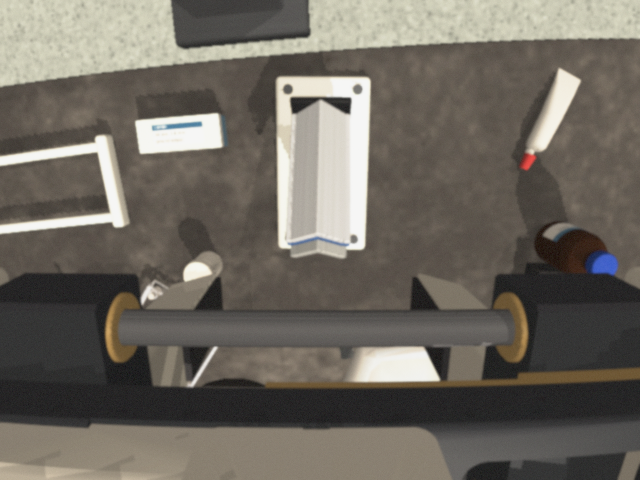

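View pics/w24c.png

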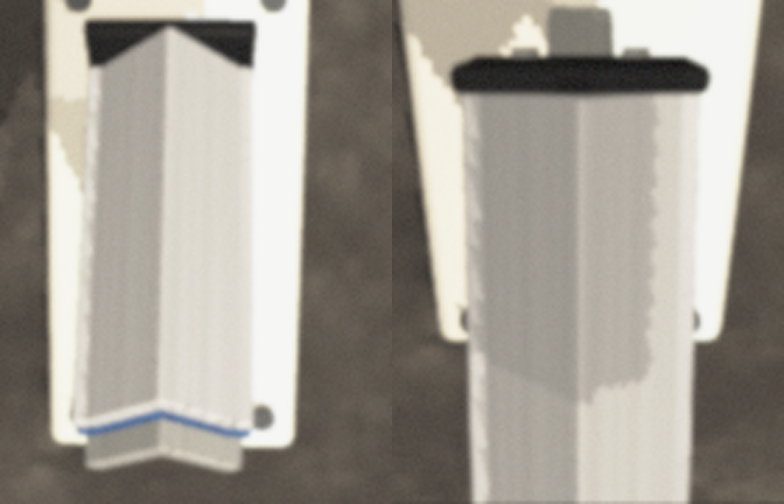

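```bash
python3 -c "
from workcell import manip
print(manip.close_job(), manip.get_state()['time_s'])"
```

```text
the job is handed in; nothing more can be done
the job is handed in; nothing more can be done
```

The blue section is on the saddle's ridge and the silver one is nested over it. Each was set down until it made contact, slid down the slope against the stop, and then released. I handed the job in soon after 26.6 s, with the gripper well clear.

- **Seating:** blue met the ridge at z −19.4 mm (nominal −19.3). Silver met blue at −10.5 mm (nominal −10.8), which is within how well I knew the grip height. Each pushed back with about 14 N at contact.
- **Stop:** both stopped moving with about 7 N against the stop plate.
- **Last pictures:** the scene and wrist views show both sections centred and nested along their length. The silver end is at the stop plate. The carton, jar, bottle and glue tube look where they were; the timer and tape were out of the last views, but I moved nothing near them.
- **What disagreed:** my first camera fit of the stand was off by about 1–2 mm along the slope and 1 mm across it. The sections reached the stop at x 53.2 and 53.8 mm by that fit, not 55. I corrected for this using the close wrist views and the contact forces.
- **Top camera:** its view was blocked, so I did not use it.

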